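# Measure the bottle riser and set up its price boards

### The arm

A 6-joint arm with a two-finger parallel gripper is mounted at the origin on the work surface. World frame = base frame: x ahead of the robot, y to its left, z up, the work surface at z = 0. Lengths are in m, angles in rad, forces in N, time in s.
With the tool pointing down it reaches from about 0.4 to 0.825 m from the base axis. Payload 7 kg.
Tool frame: the origin (TCP) lies between the finger pads; the fingertips stand 22 mm ahead of it and the grasp point (between the pads) lies 3 mm ahead of it; z points along the fingers, y is the direction in which the jaws open and shut (so a half turn about z gives the same grasp; the last joint's range is limited). The gripper opens to 88 mm and grips with 3 to 60 N. Pads are 19 mm wide; open, the fingers measure 130 mm over their backs; the gripper's body (78 mm by 193 mm) begins 47 mm behind the grasp point.
Start: joints at [1.502, 0.359, 0.012, 0, -1.224, -0.288], TCP at [0.236, 0.632, 0.249] pointing down, gripper open.
Joint ranges: [-3.07, 3.07], [-1.43, 2.12], [-1.02, 1.25], [-3.03, 1.67], [-3.05, -0], [-3.03, 3.03]. Speed limits (rad/s): [2.39, 2.39, 3.01, 3.14, 3.14, 3.14].

### API

Orientations are given as [roll, pitch, yaw] about the fixed x, y, z axes, in that order (R = Rz(yaw) Ry(pitch) Rx(roll)).
In Python, from station import arm, optics gives the robot as it stands. The module is installed in compiled form; this text tells all that it offers.
- The arm moves only by the tool jog_arm, never from a script. Its argument "motion" is a list that holds one entry, the list of rows, each a list of 7 numbers: the shift along the tool's x, y, z in m, then the turn, a rotation vector about the tool's x, y, z in degrees, then the finger opening in m, from 0 to 0.0876. In form: [[[x, y, z, rx, ry, rz, grip], ...]]. A call has 1 to 8 rows; each row is the pose to reach, as a shift and turn from the pose measured when the call began, along the tool's axes at that moment; what a row does not reach only later rows make up. A row lasts 1/10 s, in which the tool goes at most 50 mm and 8.59 degrees, less where a joint would pass 70% of its speed; a pose out of reach is approached as far as the arm can. A call with a gripper value outside its range is refused whole. The fingers move at their own pace and stop on an object; "newtons" is the grip in N (left out, the last holds). Time passes only in rows, so rows that repeat a pose let the fingers close. It gives the time, the measured TCP pose, the force and the opening at its end, in the units of the state.
- arm.get_state(): the state, without advancing time (a new reading comes with each control period).
- optics.grab_frame(name): name is "side" or "top"; returns the picture (400x640x3 uint8, red, green, blue); there is no depth.
- optics.camera_model(name): a dict with "mtx" (3x3 intrinsics, pixels), "R" (3x3) and "t" (3): a world point X has camera coordinates R X + t. Camera axes: x right, y down, z forward; pixel columns grow to the right and rows downward; lengths in m; the calibration is good to about 2 mm. A picture is of the moment at which its call begins. camera_model takes no time and is no camera call.
- arm.job_done(): hands the job in, once; it reports no verdict.
The state is a dict: "t": time; "q": joint angles; "qd": joint speeds; "joint_efforts": joint torques, N m; "eef_pos": TCP position; "ee_rot": TCP orientation; "force": force on the tool from outside, world axes, zero at the start; "moment": the same for the moment, N m; "width": finger opening in m.
Only numpy, scipy, OpenCV 4.12 (cv2) and the standard library are available. Lean on these libraries where they do the work, as an engineer would, in place of code of your own. Each camera call takes 0.05 s, during which the arm holds its last target.

### The job

Set up the bottle promotion: release the tape measure's lock, hook its end over the outer end of the riser's upper level, draw the case back along it against the spring and set it down on the lower step, its front against the end of the upper level, then lock the blade and leave the tape there, hooked and locked, to show the length. Stand every price board from the rack on the display ledge, side by side, its foot between lip and fence and its upper part leaning back on the fence. Do not knock over any of the bottles and jars on the table.

Things in the scene. Friction and masses are not known exactly. Their poses are not given: they have to be found in the camera images.
- tape_case (a point): tape measure: centre of its grey upright case, 44 wide (x) x 64 long (y) x 50 mm high, 0.26 kg; y points out of the front along the blade, z up. The blade (20 mm wide, underside 9 mm above the case's underside) leaves the middle of the front face, 32 mm ahead. Starts on a 14 mm thick pad, hook hanging over its edge; grip it across the 44 mm. If disturbed it may stand a little tilted.
- tape_hook (a point): the tape's end hook: bottom of the inner face (the face towards the case) of a steel lip 3 mm thick and 22 mm wide at the end of the blade. The lip hangs 18 mm below the blade, so 9 mm lower than the underside of the case. Blade fully in: this point is 52 mm ahead (y) of the case centre, 34 mm below it.
- tape_blade (a joint): how far the blade is drawn out, m: 0 fully in (the hook then 20 mm in front of the case), at most 0.18. A spring pulls it in with about 2.8 N at 0 and 4.2 N at 0.18, unless locked. Hook lip to case front = 20 mm + this.
- tape_lock (a joint): the lock, a black rocker 18 x 48 mm on top of the case, pivoting on a cross axis at the middle, 33 mm above the case centre; it stays where left (starts locked): 0 unlocked (front half raised), 0.36 front half fully down. The brake bites from about 0.30. Push the front half down (3 N moves it, 6 N sets it) to lock, the rear half to unlock; a locked blade does not move.
- lock_front (a point): where to press to lock: a point fixed to the case, 36 mm above its centre and 18 mm ahead of the rocker's pivot. The rocker's surface here is 3 mm higher when unlocked, 3 mm lower when locked. To unlock, press the like point 18 mm behind the pivot.
- riser_end (a point): outer (left) end of the fixed wooden riser's upper level: middle of the end's top edge, 40 mm above the table. Riser 90 mm deep (x); its upper level can be extended and is 140 to 180 mm long (y) from here to riser_step. y points outwards, away from the lower step; z up. The end face drops straight to the table.
- riser_step (a point): inner corner of the riser's lower step: middle of the line where the step's surface (32 mm above the table) meets the 8 mm high end face of the upper level. The lower step runs 100 mm from here along -y and is 90 mm deep (x). Same axes as riser_end.
- fence_top (a point): middle of the top front edge of the display ledge's back fence: 390 mm long (y), 80 mm high above the table, front face facing -x. Before it the ledge floor is 5 mm above the table; a lip 12 mm above the table bounds it, its inner side 61 mm from the fence's face. Fixed; x points into the fence, away from the boards.
- rack: wooden rack, fixed, 270 (x) x 76 (y) mm, 34 mm high, with five slots 13 mm wide at x = -108, -54, 0, 54 and 108 mm; slot floor 6 mm above the table. Origin at the centre of its underside.
- board1_mid (a point): price board, centre: a dark wooden-framed slate slab 10 thick (x) x 54 wide (y) x 140 mm tall (z), 120 g, its bottom 30 mm a heavy steel foot of the same thickness (centre of mass about 42 mm above the underside). At the start it stands upright in a slot of the rack, its underside 6 mm above the table; it can be pinched by its thickness near the top. Three to five boards are present.
- board2_mid (a point): price board, centre: a dark wooden-framed slate slab 10 thick (x) x 54 wide (y) x 140 mm tall (z), 120 g, its bottom 30 mm a heavy steel foot of the same thickness (centre of mass about 42 mm above the underside). At the start it stands upright in a slot of the rack, its underside 6 mm above the table; it can be pinched by its thickness near the top. Three to five boards are present.
- board3_mid (a point): price board, centre: a dark wooden-framed slate slab 10 thick (x) x 54 wide (y) x 140 mm tall (z), 120 g, its bottom 30 mm a heavy steel foot of the same thickness (centre of mass about 42 mm above the underside). At the start it stands upright in a slot of the rack, its underside 6 mm above the table; it can be pinched by its thickness near the top. Three to five boards are present.
- board4_mid (a point): price board, centre: a dark wooden-framed slate slab 10 thick (x) x 54 wide (y) x 140 mm tall (z), 120 g, its bottom 30 mm a heavy steel foot of the same thickness (centre of mass about 42 mm above the underside). At the start it stands upright in a slot of the rack, its underside 6 mm above the table; it can be pinched by its thickness near the top. Three to five boards are present.
- board5_mid (a point): price board, centre: a dark wooden-framed slate slab 10 thick (x) x 54 wide (y) x 140 mm tall (z), 120 g, its bottom 30 mm a heavy steel foot of the same thickness (centre of mass about 42 mm above the underside). At the start it stands upright in a slot of the rack, its underside 6 mm above the table; it can be pinched by its thickness near the top. Three to five boards are present.
- mini1: bystander, a miniature bottle 38 mm across, 100 mm tall, origin at the centre of its underside; leave it standing.
- mini2: bystander, a miniature bottle 38 mm across, 100 mm tall, origin at the centre of its underside; leave it standing.
- jar1: bystander, a glass jar 64 mm across, 75 mm tall, origin at the centre of its underside; leave it standing.
- bottle_c: bystander, a bottle 60 mm across, 190 mm tall, origin at the centre of its underside; leave it standing.
There are look-alikes about, which are no part of the job. Leave any green or purple look-alike of the part that bears board4_mid alone.

How it is judged:
On the way, in this order (a step that is already met when the one before it is completed fails the run):
1. the tape, still unlocked, is hooked on the outer end of the riser's upper level and drawn out along it, its case standing on the lower step against the end of the upper level (y of tape_hook in the frame of riser_end between -0.003 and 0.004 m and x of tape_hook in the frame of riser_end between -0.034 and 0.034 m and z of tape_hook in the frame of riser_end below -0.008 m and y of tape_case in the frame of riser_step between -0.038 and -0.029 m and x of tape_case in the frame of riser_step between -0.034 and 0.034 m and z of tape_case in the frame of riser_step between 0.019 and 0.03 m and angle between tape_case's own z axis and vertical below 0.12 rad and value of joint tape_lock below 0.15 rad), for 0.2 s.
2. the tape is locked there (y of tape_hook in the frame of riser_end between -0.003 and 0.004 m and x of tape_hook in the frame of riser_end between -0.034 and 0.034 m and z of tape_hook in the frame of riser_end below -0.008 m and y of tape_case in the frame of riser_step between -0.038 and -0.029 m and x of tape_case in the frame of riser_step between -0.034 and 0.034 m and z of tape_case in the frame of riser_step between 0.019 and 0.03 m and angle between tape_case's own z axis and vertical below 0.12 rad and value of joint tape_lock above 0.29 rad), for 0.3 s.
At the end, for the whole second after the job is handed in: Tape on riser: hook over the outer end (within 4 mm, 8 mm deep), case upright on the lower step with its front within 6 mm of the upper level, lock above 0.29. Every board present stands on the ledge, leaning on the fence 7 to 39 degrees, at rest, middle 15 mm inside its ends (all of step 2 and linear speed of each of tape, board1, board2, board3, board4, board5 below 0.02 m/s and angle between board1_mid's own z axis and vertical between 0.12 and 0.68 rad and angle between the y axis of each of board1_mid, board2_mid, board3_mid, board4_mid, board5_mid and the y axis of fence_top, either way round below 0.25 rad and x of board1_mid in the frame of fence_top between -0.045 and 0.012 m and y of board1_mid in the frame of fence_top between -0.18 and 0.18 m and z of board1_mid in the frame of fence_top between -0.018 and 0.002 m and angle between board2_mid's own z axis and vertical between 0.12 and 0.68 rad and x of board2_mid in the frame of fence_top between -0.045 and 0.012 m and y of board2_mid in the frame of fence_top between -0.18 and 0.18 m and z of board2_mid in the frame of fence_top between -0.018 and 0.002 m and angle between board3_mid's own z axis and vertical between 0.12 and 0.68 rad and x of board3_mid in the frame of fence_top between -0.045 and 0.012 m and y of board3_mid in the frame of fence_top between -0.18 and 0.18 m and z of board3_mid in the frame of fence_top between -0.018 and 0.002 m and angle between board4_mid's own z axis and vertical between 0.12 and 0.68 rad and x of board4_mid in the frame of fence_top between -0.045 and 0.012 m and y of board4_mid in the frame of fence_top between -0.18 and 0.18 m and z of board4_mid in the frame of fence_top between -0.018 and 0.002 m and angle between board5_mid's own z axis and vertical between 0.12 and 0.68 rad and x of board5_mid in the frame of fence_top between -0.045 and 0.012 m and y of board5_mid in the frame of fence_top between -0.18 and 0.18 m and z of board5_mid in the frame of fence_top between -0.018 and 0.002 m and horizontal distance between board1_mid and board2_mid above 0.05 m and horizontal distance between each of board1_mid, board2_mid and board3_mid above 0.05 m and horizontal distance between each of board1_mid, board2_mid, board3_mid and board4_mid above 0.05 m and horizontal distance between each of board1_mid, board2_mid, board3_mid, board4_mid and board5_mid above 0.05 m); the robot touches nothing.
It fails at once if a bottle or jar is knocked over (angle between mini1's own z axis and vertical above 0.6 rad).
It fails at once if a bottle or jar is knocked over (angle between mini2's own z axis and vertical above 0.6 rad).
It fails at once if a bottle or jar is knocked over (angle between jar1's own z axis and vertical above 0.6 rad).
It fails at once if a bottle or jar is knocked over (angle between bottle_c's own z axis and vertical above 0.6 rad).
Of board1, board2, board3, board4, board5 only 3 to 5 are there at a start; the rules pass over those that are not, and their reading is None.
At some moment in a run one of tape may be knocked a few centimetres aside while the robot is not near it.
It also fails if it takes over 210 s, if anything falls off the work surface, if the arm or the gripper's body presses on something with over 40 N, if the wrist force passes 120 N, or if a joint passes its speed limit or range.

## Working session

There is one attempt and no reset: what is moved stays moved. The work goes in short steps, Python scripts to look and compute and a tool call to move; the robot and the scene stay as the last step left them, time stands still between calls to the robot, and variables do not carry over. Pictures are saved under pics/ and viewed, and the job is handed in when it is done.

Besides the shell and the picture viewer there is one more tool, called after ">>>" as name([rows], argument=value, ...), one row to a line, values as JSON. jog_arm: Moves the arm, as the interface text tells. Its arguments: {"type":"object","properties":{"motion":{"type":"array","items":{"type":"array","items":{"type":"array","items":{"type":"number"}}}},"newtons":{"type":"number"}},"required":["motion"]}

```bash
mkdir -p pics; python3 - <<'E'
from station import arm, optics
import cv2
print(arm.get_state())
for n in ("side","top"):
    im=optics.grab_frame(n); cv2.imwrite(f"pics/{n}0.png",im[:,:,::-1])
    m=optics.camera_model(n); print(n,m)
    print('campos',-m['R'].T@m['t'])
E
```

```text
{'t': 0.0, 'q': array([ 1.50211457e+00,  3.59368560e-01,  1.10802972e-02, -3.58386029e-04,
       -1.22410343e+00, -2.88082082e-01]), 'qd': array([ 3.51893256e-04,  3.62385460e-04, -8.81604675e-04, -1.18853950e-03,
       -3.67844010e-05, -4.30129431e-04]), 'joint_efforts': array([ 3.24154826e-04, -5.82714415e+01,  2.93053883e+01,  6.99757263e+00,
        7.02723657e-03, -1.67411736e-04]), 'eef_pos': array([0.23561279, 0.63206643, 0.24764236]), 'ee_rot': array([ 3.13996730e+00, -1.30285677e-04, -3.56885778e-01]), 'force': array([-0.03311908, -0.15788682,  0.3420911 ]), 'moment': array([ 0.05401004,  0.03101988, -0.03372249]), 'width': 0.08789161719729872}
side {'mtx': array([[470.12286941,   0.        , 316.01160583],
       [  0.        , 470.12286941, 205.98525928],
       [  0.        ,   0.        ,   1.        ]]), 'R': array([[-0.99951265, -0.02261163, -0.02152156],
       [ 0.00134213,  0.65766586, -0.75330858],
       [ 0.03118753, -0.75297034, -0.657315  ]]), 't': array([0.57662924, 0.04662419, 1.22709071])}
campos [0.53801572 0.9063383  0.85411749]
top {'mtx': array([[421.37327993,   0.        , 315.87745435],
       [  0.        , 421.37327993, 202.71342524],
       [  0.        ,   0.        ,   1.        ]]), 'R': array([[-0.01133369, -0.99993502,  0.00122735],
       [-0.97193204,  0.01072782, -0.23501706],
       [ 0.23498862, -0.00385651, -0.97199047]]), 't': array([0.01791471, 0.57407707, 1.25410662])}
campos [0.26346615 0.01659142 1.35387561]
```

View pics/side0.png

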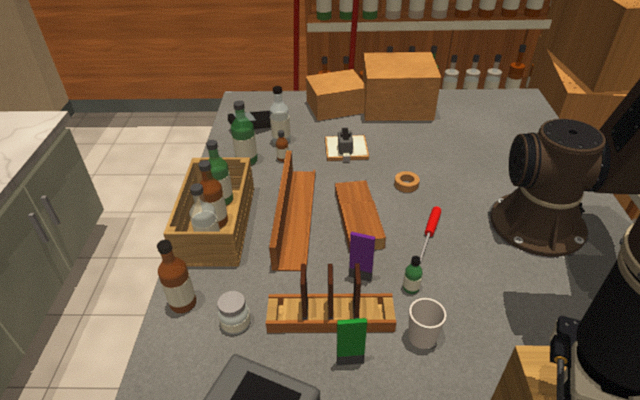

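View pics/top0.png

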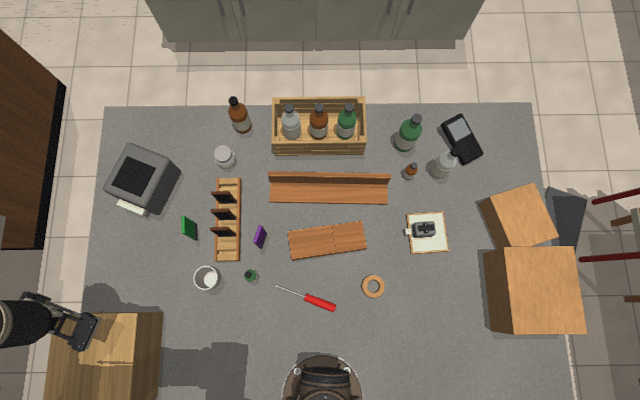

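```bash
cat > h.py <<'E'
from station import arm, optics
import cv2, numpy as np
from scipy.spatial.transform import Rotation as Ro
def grab(n,name=None):
    im=optics.grab_frame(n)[:,:,::-1].copy()
    if name: cv2.imwrite(f"pics/{name}.png",im)
    return im
def crop(im,x0,y0,w,h,f,name):
    c=cv2.resize(im[y0:y0+h,x0:x0+w],None,fx=f,fy=f,interpolation=cv2.INTER_CUBIC)
    for k in range(0,w,10):
        cv2.putText(c,str(x0+k),(k*f,8),0,0.3,(0,255,255),1) if k%20==0 else None
        cv2.line(c,(k*f,10),(k*f,14),(0,255,255),1)
    for k in range(0,h,10):
        cv2.putText(c,str(y0+k),(0,k*f+4),0,0.3,(0,255,255),1); 
    cv2.imwrite(f"pics/{name}.png",c)
def ray(n,u,v,z):
    m=optics.camera_model(n); R,t,K=m['R'],m['t'],m['mtx']
    d=R.T@np.linalg.inv(K)@np.array([u,v,1.]); c=-R.T@t
    return c+d*(z-c[2])/d[2]
def proj(n,X):
    m=optics.camera_model(n); p=m['mtx']@(m['R']@np.asarray(X,float)+m['t']); return p[:2]/p[2]
def tri(uvs):  # list of (cam,u,v)
    A=[];b=[]
    for n,u,v in uvs:
        m=optics.camera_model(n); R,t,K=m['R'],m['t'],m['mtx']
        P=K@np.c_[R,t]
        for r,c in ((0,u),(1,v)):
            a=P[r]-c*P[2]; A.append(a[:3]); b.append(-a[3])
    return np.linalg.lstsq(np.array(A),np.array(b),rcond=None)[0]
def st():
    s=arm.get_state(); print('t',round(s['t'],2),'p',s['eef_pos'].round(4),'rpy',s['ee_rot'].round(4),'F',s['force'].round(1),'w',round(s['width'],4),'q',s['q'].round(2)); return s
def to(p,yaw,roll=np.pi,pitch=0):
    s=arm.get_state(); R=Ro.from_euler('xyz',s['ee_rot']); T=Ro.from_euler('xyz',[roll,pitch,yaw])
    d=R.inv().apply(np.array(p)-s['eef_pos']); r=(R.inv()*T).as_rotvec(degrees=True)
    print('shift',d.round(4),'turn',r.round(2)); return d,r
E
python3 - <<'E'
from h import *
t=cv2.imread('pics/top0.png'); s=cv2.imread('pics/side0.png')
crop(t,390,200,70,65,10,'t_tape'); crop(t,280,210,95,55,8,'t_riser'); crop(t,170,170,110,100,7,'t_rack')
crop(s,310,115,80,60,9,'s_tape'); crop(s,325,170,75,85,7,'s_riser'); crop(s,255,225,150,145,5,'s_rack')
crop(s,265,140,60,140,4,'s_ledge'); crop(t,260,160,140,55,5,'t_ledge')
E
```

```text
(no output)
```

View pics/t_tape.png

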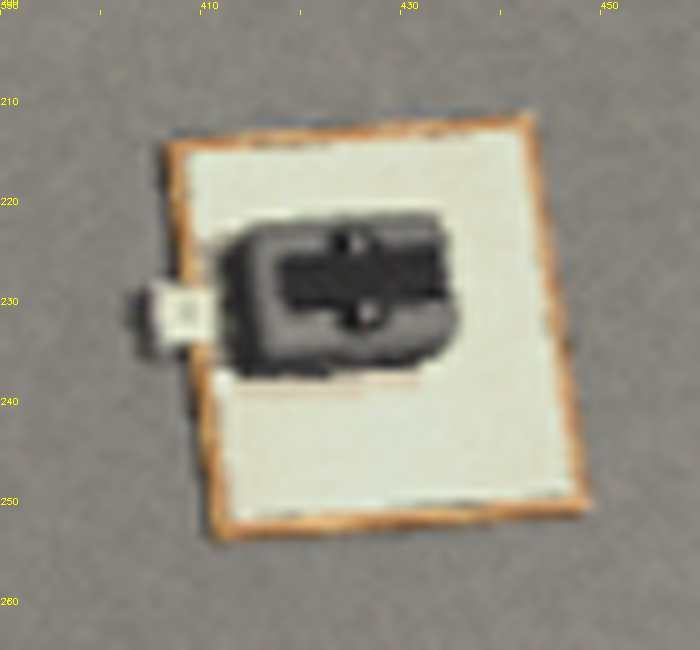

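View pics/t_riser.png

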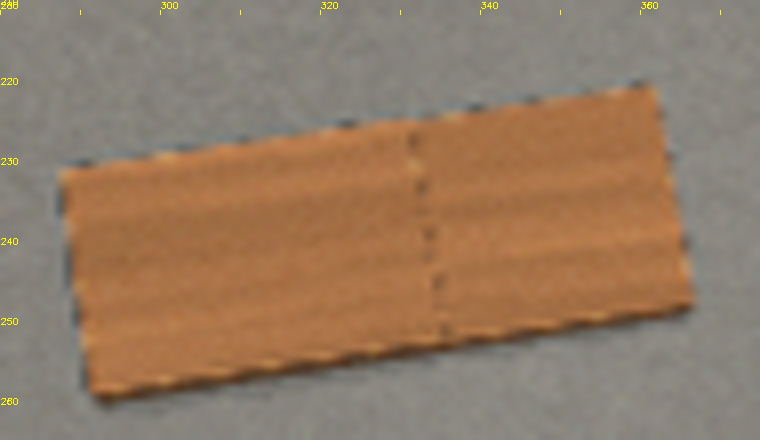

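View pics/t_rack.png

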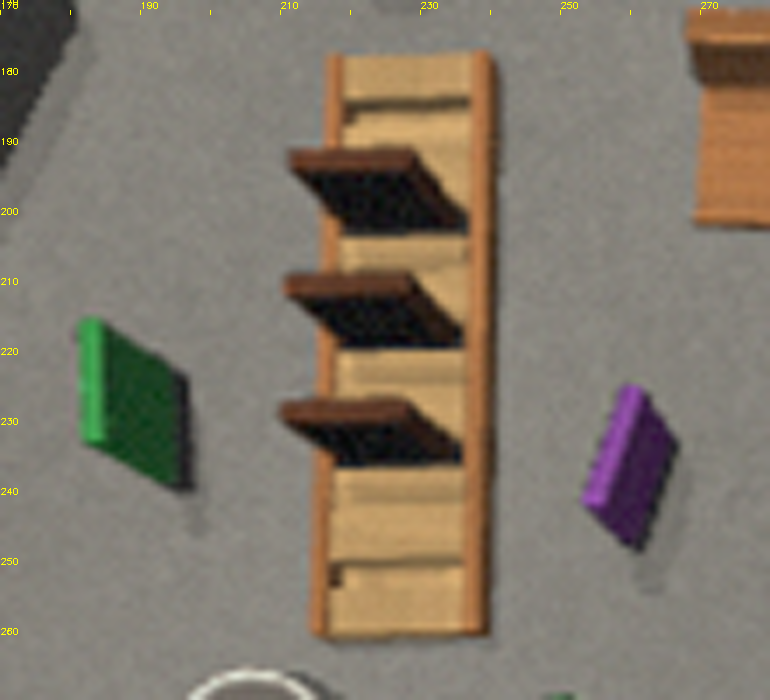

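View pics/s_tape.png

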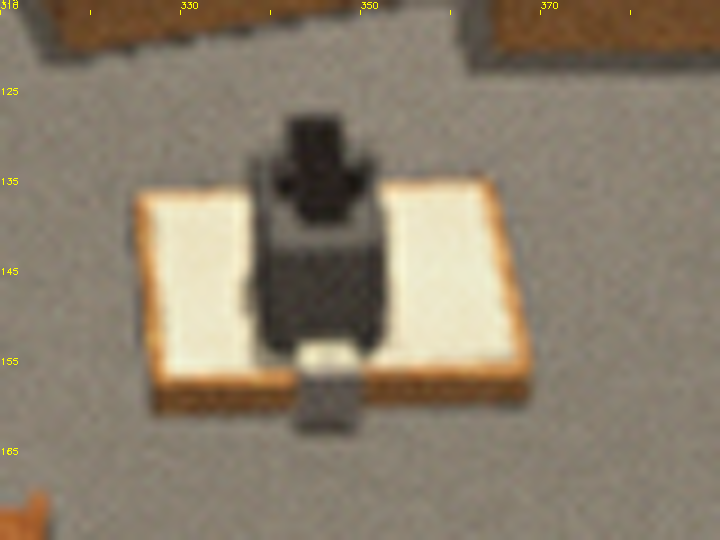

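View pics/s_riser.png

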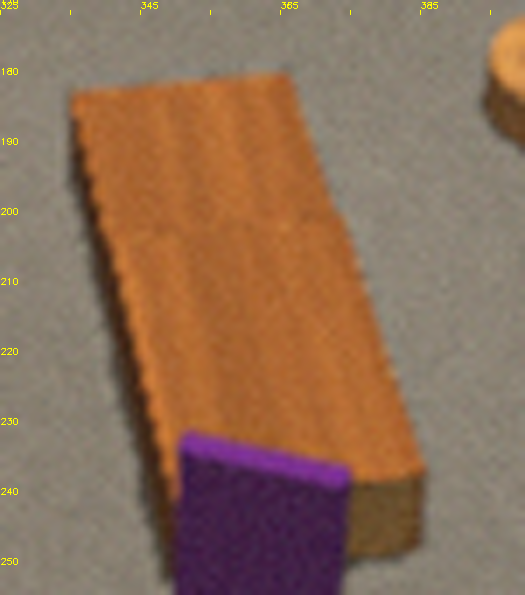

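View pics/s_rack.png

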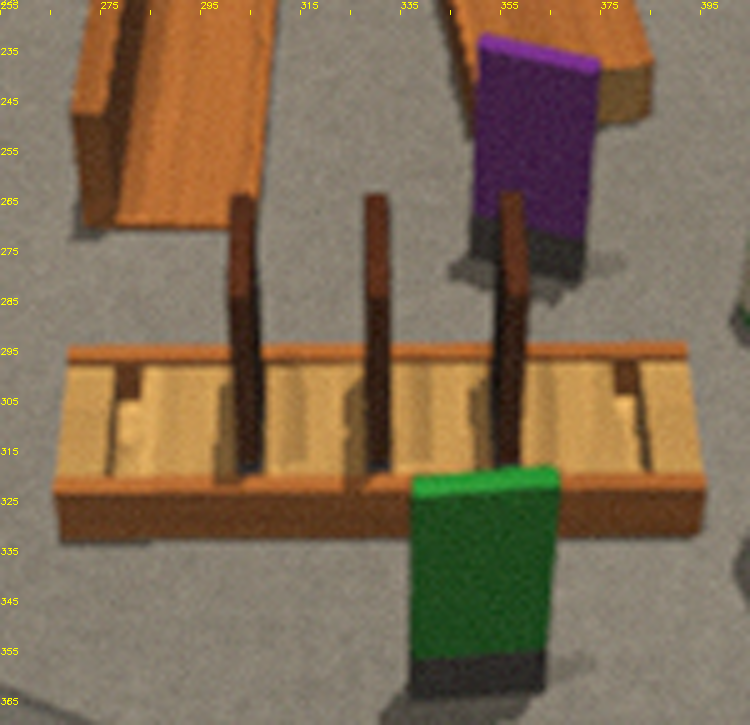

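View pics/s_ledge.png

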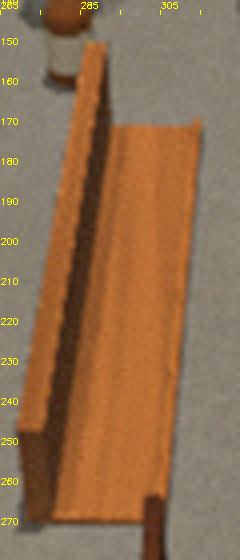

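View pics/t_ledge.png

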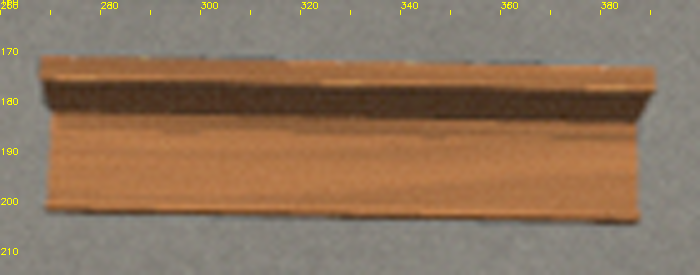

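```bash
python3 - <<'E'
from h import *
from scipy.optimize import least_squares
# riser
T=[((287.5,231.3),'oF'),((291.5,259.3),'oN'),((361.3,220.5),'rF'),((365.5,248.3),'rN'),((331,224.8),'sF'),((335.5,252.3),'sN')]
S=[((335.3,183.2),'rF'),((366.6,180.6),'rN'),((385.7,236.7),'oN')]
def mod(p,k):
    x,y,th,L=p; ey=np.array([-np.sin(th),np.cos(th)]); ex=np.array([np.cos(th),np.sin(th)])
    a={'o':0,'s':-L,'r':-L-.1}[k[0]]; b=.045 if k[1]=='F' else -.045; z=.032 if k[0]=='r' else .04
    return [*(np.array([x,y])+ey*a+ex*b),z]
f=lambda p:np.concatenate([proj('top',mod(p,k))-u for u,k in T]+[proj('side',mod(p,k))-u for u,k in S])
r=least_squares(f,[.45,.07,0.1,.15]);print('riser end x,y,th,L',r.x.round(4),np.round(r.fun,1))
# ledge
T=[((269.0,201.5),'fL'),((387.3,204),'fR'),((268.5,175.5),'tL'),((390.3,177.7),'tR')]
x=ray('top',268.7,175.6,.08);print('fence TL',x,'TR',ray('top',390.3,177.8,.08))
print('lip outer', ray('top',269,202,.012),ray('top',387.3,204.3,.012))
print('fence foot',ray('top',270,182,.005),ray('top',387,184.5,.005))
# side: fence front-top edge
print('side fence', ray('side',283.2+0,247.5,.08))
# rack
for u,v in ((218,177.5),(241,177.5),(214.5,260.5),(240,260.5)): print('rack',ray('top',u,v,.034))
for u,v in ((266.7,323),(395.8,322.5),(392,294),(268.5,294)): print('rack side',ray('side',u,v,.034))
for u,v in ((211.3,191.3),(229,191.3),(210.5,209.2),(228.5,209.2),(209.5,227),(227.5,227)): print('board top far edge',ray('top',u,v,.146))
for a,b in (((301,264.2),(306,264.2)),((328,264.2),(332.7,264)),((355,264),(359.5,264))): print('board side',ray('side',*a,.146),ray('side',*b,.146))
E
```

```text
riser end x,y,th,L [0.4466 0.0951 0.1396 0.1367] [ 0.2 -0.6  0.1 -0.3 -0.  -0.3  0.8 -0.4 -0.5 -0.5 -0.5  0.1  0.3 -0.1
  0.5 -0.3  0.8  0.2]
fence TL [0.66119639 0.15956165 0.08      ] TR [ 0.6497358  -0.22424996  0.08      ]
lip outer [0.59197908 0.16485662 0.012     ] [ 0.5799536  -0.22249666  0.012     ]
fence foot [0.66227088 0.1633139  0.005     ] [ 0.64933107 -0.22621216  0.005     ]
side fence [0.64632664 0.16331954 0.08      ]
rack [0.67088105 0.33032766 0.034     ]
rack [0.67005735 0.25516413 0.034     ]
rack [0.40067575 0.32955577 0.034     ]
rack [0.39978463 0.25006313 0.034     ]
rack side [0.67074527 0.3350658  0.034     ]
rack side [0.40438919 0.33182454 0.034     ]
rack side [0.40492973 0.25838694 0.034     ]
rack side [0.674451   0.25990448 0.034     ]
board top far edge [0.59375231 0.32173267 0.146     ]
board top far edge [0.59317459 0.26922251 0.146     ]
board top far edge [0.53929804 0.32152406 0.146     ]
board top far edge [0.5387136  0.26867027 0.146     ]
board top far edge [0.48624851 0.32191512 0.146     ]
board top far edge [0.48566714 0.26959378 0.146     ]
board side [0.59775919 0.27291143 0.146     ] [0.5877061 0.2728777 0.146    ]
board side [0.54354532 0.27272951 0.146     ] [0.53412412 0.27216373 0.146     ]
board side [0.48948837 0.27201467 0.146     ] [0.48049584 0.27198464 0.146     ]
```

```bash
python3 - <<'E'
from h import *
a=ray('side',346.3,162.8,.005);print('lip bottom outer side',a)
b=ray('top',405.0,231.8,.024);print('blade tip top',b)
f=ray('top',417.7,228.6,.077);r=ray('top',434.7,227.0,.072);print('rocker',f,r)
print('rocker side',ray('side',344.8,128,.075),ray('side',344.8,139.5,.075))
print('case top front side',ray('side',338.5,142.2,.064),ray('side',352.6,142.2,.064))
print('case top: corners top',ray('top',416.5,222.2,.062),ray('top',417,236.5,.062),ray('top',434.5,221.5,.062),ray('top',435.5,233,.064))
p=[ray('top',*q,.014) for q in ((406.8,214.3),(443.2,211.5),(448.6,250.5),(411.5,253))];print('pad',np.round(p,4))
E
```

```text
lip bottom outer side [ 0.49000603 -0.26735361  0.005     ]
blade tip top [ 0.48624546 -0.27228945  0.024     ]
rocker [ 0.48687705 -0.3004176   0.077     ] [ 0.49217329 -0.35450658  0.072     ]
rocker side [ 0.4938661  -0.35422864  0.075     ] [ 0.495386   -0.28945249  0.075     ]
case top front side [ 0.51413847 -0.29173366  0.064     ] [ 0.4716257  -0.29130711  0.064     ]
case top: corners top [ 0.50977356 -0.30177583  0.062     ] [ 0.46475481 -0.30028551  0.062     ] [ 0.51137162 -0.35812935  0.062     ] [ 0.47473574 -0.35783715  0.064     ]
pad [[ 0.5454 -0.2838  0.014 ]
 [ 0.5534 -0.403   0.014 ]
 [ 0.4261 -0.4097  0.014 ]
 [ 0.4195 -0.291   0.014 ]]
```

```bash
python3 - <<'E'
from h import *
st();to([.47,0.0,.27],-1.0);to([.491,-.343,.2],-1.51)
print(ray('top',410,172,.05),ray('top',444,165,.09),ray('top',251,275,.05),ray('top',205,280,.08),ray('top',259,235,.07),ray('top',188,228,.07))
E
```

```text
t 0.1 p [0.2357 0.6321 0.2477] rpy [ 3.1401e+00 -1.0000e-04 -3.5690e-01] F [0.6 0.  0.3] w 0.0874 q [ 1.5   0.36  0.01 -0.   -1.22 -0.29]
shift [ 0.4404  0.5104 -0.0215] turn [ 8.000e-02 -3.000e-02  3.685e+01]
shift [0.5799 0.8244 0.049 ] turn [ 7.000e-02 -6.000e-02  6.607e+01]
[ 0.67774569 -0.29482829  0.05      ] [ 0.68697925 -0.3940577   0.09      ] [0.35360929 0.21225783 0.05      ] [0.33836554 0.34430972 0.08      ] [0.47358087 0.18766598 0.07      ] [0.49786779 0.40735767 0.07      ]
```

>>> jog_arm([
  [[0.44,0.51,-0.02,0,0,37,0],[0.44,0.51,-0.02,0,0,37,0],[0.44,0.51,-0.02,0,0,37,0],[0.44,0.51,-0.02,0,0,37,0],[0.44,0.51,-0.02,0,0,37,0],[0.44,0.51,-0.02,0,0,37,0],[0.44,0.51,-0.02,0,0,37,0],[0.44,0.51,-0.02,0,0,37,0]],
], newtons=20)

```text
t: 0.9
eef_pos: [0.3746, 0.2554, 0.2604]
ee_rot: [3.141, -0.001, -1.002]
force: [1.1, 0.4, 0.6]
width: 0.0289
```

```bash
python3 - <<'E'
from h import *
st();to([.491,-.343,.2],-1.51)
E
```

```text
t 0.9 p [0.3746 0.2554 0.2604] rpy [ 3.1406e+00 -9.0000e-04 -1.0021e+00] F [1.1 0.4 0.6] w 0.0289 q [ 1.04 -0.02 -0.43  0.   -1.16 -0.47]
shift [0.5669 0.2242 0.0612] turn [ 0.04 -0.06 29.1 ]
```

>>> jog_arm([
  [[0.567,0.224,0.03,0,0,29,0],[0.567,0.224,0.03,0,0,29,0],[0.567,0.224,0.03,0,0,29,0],[0.567,0.224,0.03,0,0,29,0],[0.567,0.224,0.03,0,0,29,0],[0.567,0.224,0.03,0,0,29,0],[0.567,0.224,0.03,0,0,29,0],[0.567,0.224,0.03,0,0,29,0]],
])

```text
t: 1.7
eef_pos: [0.4506, -0.1368, 0.2413]
ee_rot: [-3.141, -0.001, -1.508]
force: [0.9, 0.6, -0.2]
width: 0.0008
```

>>> jog_arm([
  [[0,0,0.0,0,0,0,0]],
])

```text
t: 1.8
eef_pos: [0.4502, -0.1416, 0.2403]
ee_rot: [3.14, -0.002, -1.514]
force: [-0.7, 0.7, -0.5]
width: 0.0006
```

```bash
python3 - <<'E'
from h import *
st();to([.491,-.343,.15],-1.51)
im=grab('top','t1');im2=grab('side','s1')
crop(im,380,190,80,70,8,'t1c');crop(im2,300,100,100,75,7,'s1c')
E
```

```text
t 1.8 p [ 0.4502 -0.1416  0.2403] rpy [ 3.1395e+00 -1.7000e-03 -1.5145e+00] F [-0.7  0.7 -0.5] w 0.0006 q [ 0.12  0.03 -0.43  0.   -1.12 -0.06]
shift [ 0.2032 -0.0296  0.0906] turn [ 0.12 -0.1  -0.26]
```

View pics/t1.png

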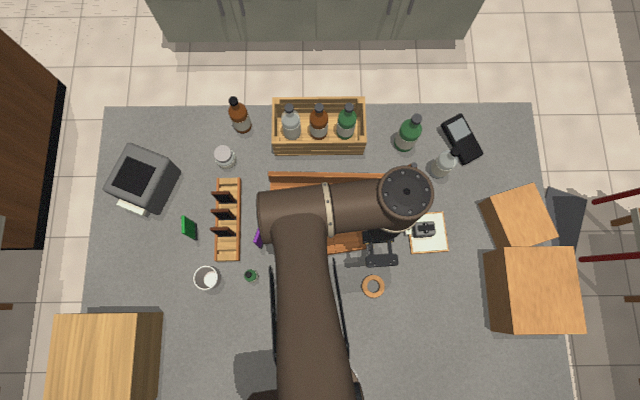

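View pics/s1.png

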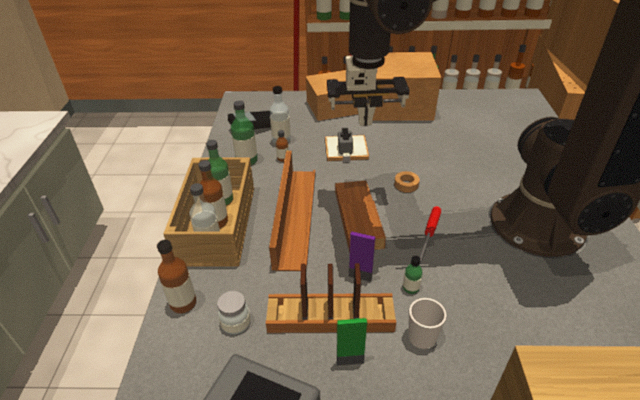

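>>> jog_arm([
  [[0.2,-0.03,0,0,0,0,0],[0.2,-0.03,0,0,0,0,0],[0.2,-0.03,0,0,0,0,0],[0.2,-0.03,0,0,0,0,0],[0.202,-0.03,0.06,0,0,0,0],[0.202,-0.03,0.09,0,0,0,0],[0.202,-0.03,0.12,0,0,0,0],[0.202,-0.03,0.12,0,0,0,0]],
])

```text
t: 2.7
eef_pos: [0.4894, -0.3357, 0.1165]
ee_rot: [3.133, 0.003, -1.511]
force: [-1.0, 0.1, 0.0]
width: 0.0007
```

```bash
python3 - <<'E'
from h import *
st();to([.491,-.343,.11],-1.51)
im=grab('top','t2');im2=grab('side','s2')
crop(im,380,180,100,80,8,'t2c');crop(im2,300,85,100,90,7,'s2c')
print(proj('side',[.491,-.343,.1-.022]), proj('side',[.491,-.343,.1]))
E
```

```text
t 2.7 p [ 0.4894 -0.3357  0.1165] rpy [ 3.1328e+00  2.8000e-03 -1.5113e+00] F [-1.   0.1  0. ] w 0.0007 q [-0.27  0.35 -0.33  0.   -0.9   0.33]
shift [ 0.0074 -0.0012  0.0065] turn [ 0.5   0.16 -0.07]
[345.83476483 129.09518058] [345.98019207 122.89064094]
```

View pics/t2c.png

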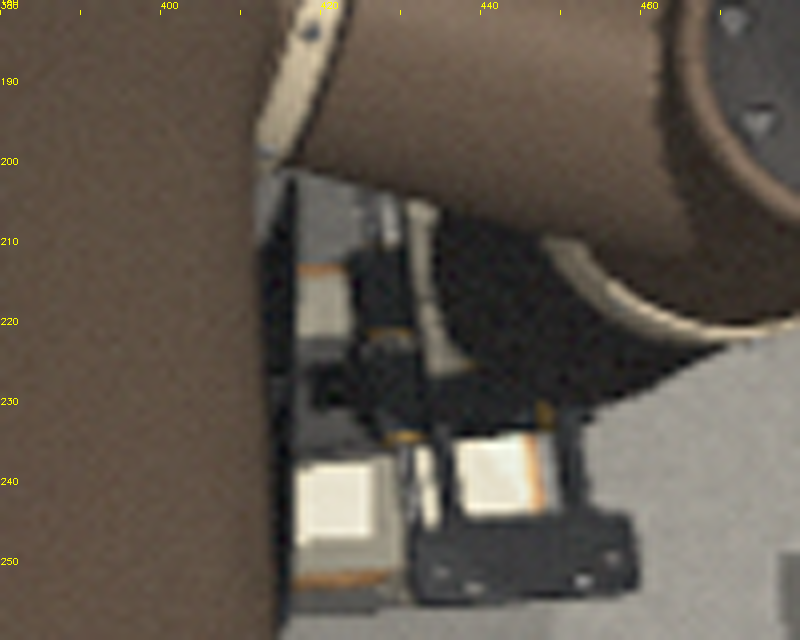

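View pics/s2c.png

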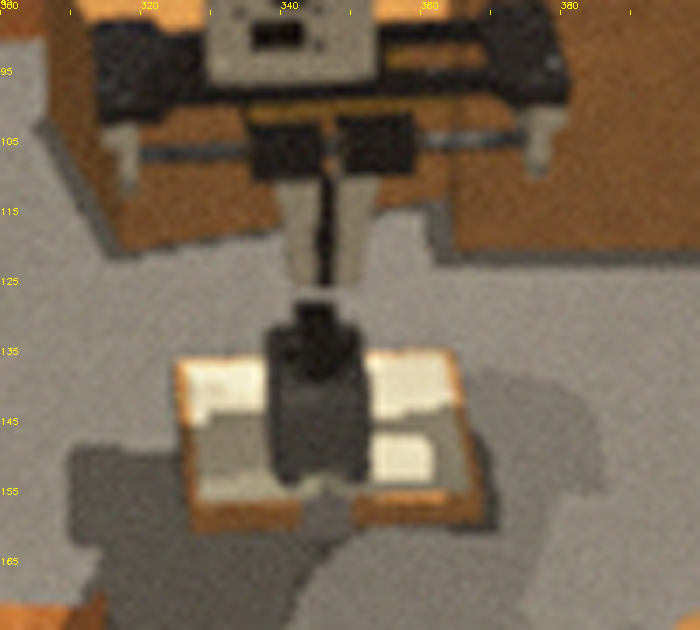

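>>> jog_arm([
  [[0.008,-0.003,0.008,0,0,0,0],[0.008,-0.003,0.012,0,0,0,0],[0.008,-0.003,0.016,0,0,0,0],[0.008,-0.003,0.018,0,0,0,0],[0.008,-0.003,0.02,0,0,0,0],[0.008,-0.003,0.02,0,0,0,0]],
])

```text
t: 3.4
eef_pos: [0.4956, -0.3451, 0.1014]
ee_rot: [3.139, -0.001, -1.51]
force: [0.1, 1.0, -0.3]
width: 0.0005
```

```bash
python3 - <<'E'
from h import *
st()
E
```

```text
t 3.4 p [ 0.4956 -0.3451  0.1014] rpy [ 3.1393e+00 -1.1000e-03 -1.5101e+00] F [ 0.1  1.  -0.3] w 0.0005 q [-0.28  0.38 -0.33  0.   -0.86  0.34]
```

>>> jog_arm([
  [[0,0.003,0.001,0,0,0,0],[0,0.003,0.002,0,0,0,0],[0,0.003,0.003,0,0,0,0],[0,0.003,0.003,0,0,0,0]],
])

```text
t: 3.8
eef_pos: [0.4931, -0.3456, 0.0988]
ee_rot: [3.14, -0.002, -1.51]
force: [1.1, -1.6, 2.3]
width: 0.0002
```

>>> jog_arm([
  [[0,0,0.001,0,0,0,0],[0,0,0.002,0,0,0,0],[0,0,0.003,0,0,0,0],[0,0,0.003,0,0,0,0]],
])

```text
t: 4.2
eef_pos: [0.4932, -0.346, 0.096]
ee_rot: [3.14, -0.002, -1.51]
force: [0.4, -3.1, 3.5]
width: 0.0005
```

>>> jog_arm([
  [[0,0,0.001,0,0,0,0],[0,0,0.002,0,0,0,0],[0,0,0.003,0,0,0,0],[0,0,0.003,0,0,0,0]],
])

```text
t: 4.6
eef_pos: [0.4933, -0.3463, 0.0946]
ee_rot: [3.141, -0.003, -1.509]
force: [-3.2, 1.8, 16.4]
width: 0.0004
```

>>> jog_arm([
  [[0,0,0.001,0,0,0,0],[0,0,0.002,0,0,0,0],[0,0,0.002,0,0,0,0],[0,0,0.002,0,0,0,0]],
])

```text
t: 5.0
eef_pos: [0.4934, -0.3464, 0.0946]
ee_rot: [3.142, -0.004, -1.508]
force: [-4.1, 2.1, 18.2]
width: 0.0005
```

>>> jog_arm([
  [[0,0,-0.03,0,0,0,0],[0,0,-0.06,0,0,0,0.03],[-0.02,0,-0.07,0,0,0,0.085],[-0.02,0,-0.07,0,0,0,0.085],[-0.02,0,-0.07,0,0,0,0.085],[-0.02,0,-0.07,0,0,0,0.085]],
])

```text
t: 5.6
eef_pos: [0.4915, -0.3259, 0.1633]
ee_rot: [3.14, -0.003, -1.508]
force: [-0.9, -0.4, -0.5]
width: 0.0349
```

```bash
python3 - <<'E'
from h import *
st();to([.492,-.3255,.042],-1.51)
im2=grab('side','s3')
crop(im2,300,85,100,90,7,'s3c')
E
```

```text
t 5.6 p [ 0.4915 -0.3259  0.1633] rpy [ 3.1396e+00 -3.1000e-03 -1.5084e+00] F [-0.9 -0.4 -0.5] w 0.0349 q [-0.25  0.29 -0.3   0.   -0.98  0.31]
shift [-0.0008 -0.0008  0.1213] turn [ 0.11 -0.18  0.09]
```

View pics/s3c.png

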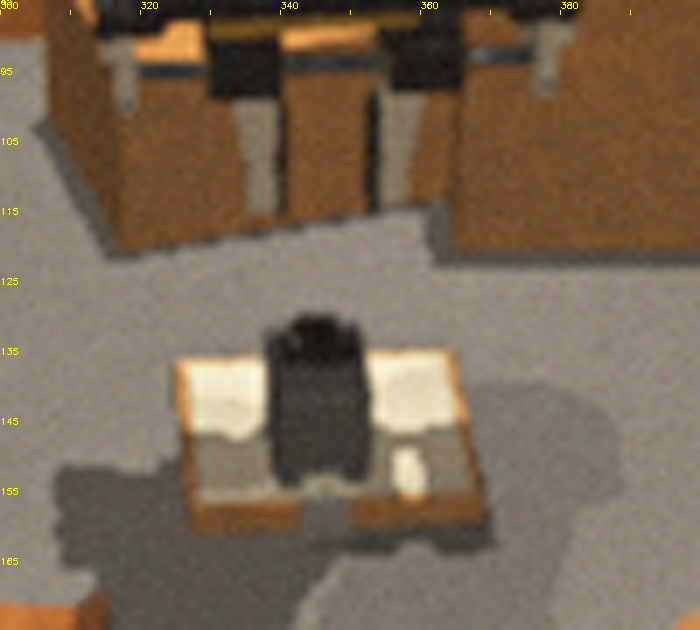

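>>> jog_arm([
  [[0,-0.001,0.03,0,0,0,0.08],[0,-0.001,0.03,0,0,0,0.08],[0,-0.001,0.03,0,0,0,0.08],[0,-0.001,0.06,0,0,0,0.08],[0,-0.001,0.09,0,0,0,0.08],[0,-0.001,0.11,0,0,0,0.08],[0,-0.001,0.119,0,0,0,0.08],[0,-0.001,0.119,0,0,0,0.08]],
])

```text
t: 6.45
eef_pos: [0.4921, -0.3265, 0.0439]
ee_rot: [3.138, -0.003, -1.509]
force: [0.1, -0.9, 0.0]
width: 0.0797
```

```bash
python3 - <<'E'
from h import *
st();to([.492,-.3255,.044],-1.51)
im2=grab('side','s4')
crop(im2,300,85,100,90,7,'s4c')
E
```

```text
t 6.45 p [ 0.4921 -0.3265  0.0439] rpy [ 3.1381e+00 -2.9000e-03 -1.5086e+00] F [ 0.1 -0.9  0. ] w 0.0797 q [-0.25  0.43 -0.42  0.01 -0.73  0.31]
shift [-0.0011  0.     -0.0001] turn [ 0.2  -0.16  0.08]
```

View pics/s4c.png

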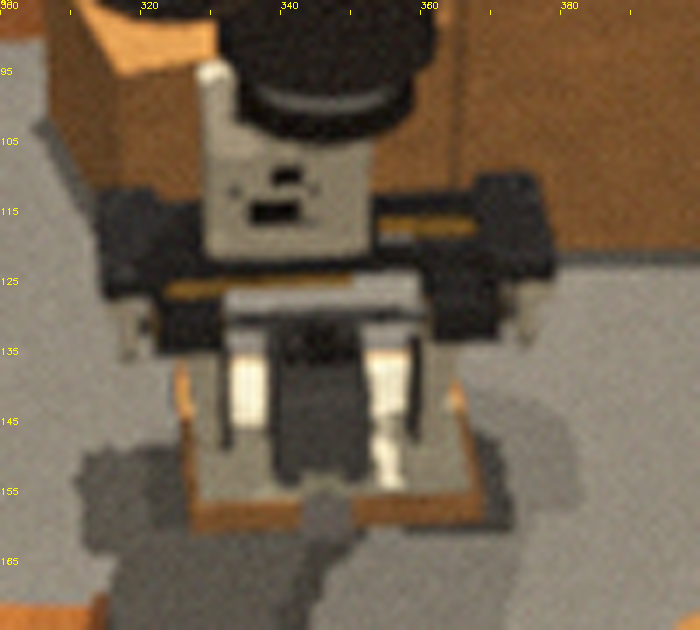

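Straddling the case (px 338–352), centred. Close.

>>> jog_arm([
  [[0,0,0,0,0,0,0.04],[0,0,0,0,0,0,0.03],[0,0,0,0,0,0,0.03],[0,0,0,0,0,0,0.03],[0,0,0,0,0,0,0.03],[0,0,0,0,0,0,0.03]],
], newtons=30)

```text
t: 7.1
eef_pos: [0.4928, -0.3268, 0.0451]
ee_rot: [3.14, -0.004, -1.508]
force: [-0.4, 0.6, 2.7]
width: 0.0439
```

>>> jog_arm([
  [[0,0,-0.01,0,0,0,0.03],[0,0,-0.03,0,0,0,0.03],[0,0,-0.06,0,0,0,0.03],[0,0,-0.08,0,0,0,0.03],[0,0,-0.08,0,0,0,0.03],[0,0,-0.08,0,0,0,0.03]],
])

```text
t: 7.7
eef_pos: [0.4926, -0.3262, 0.1251]
ee_rot: [3.14, -0.003, -1.509]
force: [-0.2, -0.6, -4.2]
width: 0.0437
```

```bash
python3 - <<'E'
from h import *
s=st()
im2=grab('side','s5')
crop(im2,300,75,100,90,7,'s5c')
E
```

```text
t 7.7 p [ 0.4926 -0.3262  0.1251] rpy [ 3.1402 -0.0033 -1.5087] F [-0.2 -0.6 -4.2] w 0.0437 q [-0.25  0.33 -0.34  0.   -0.9   0.31]
```

View pics/s5c.png

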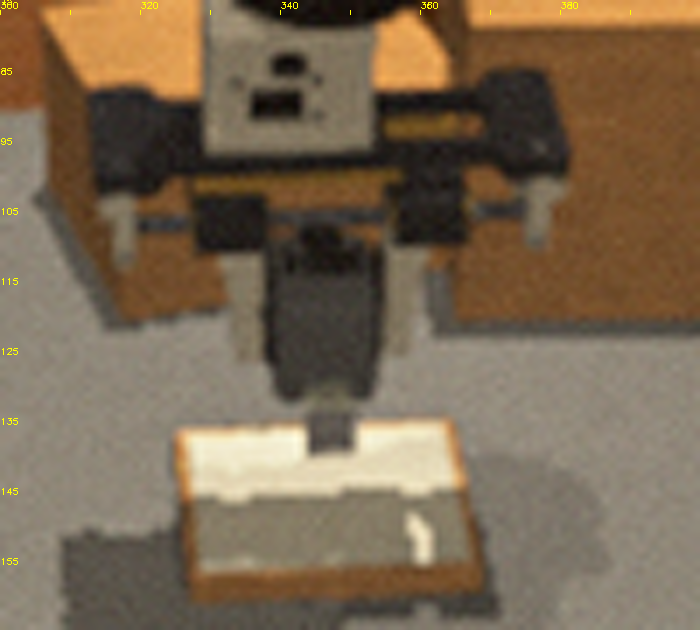

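```bash
python3 - <<'E'
from h import *
s=st()
print(ray('side',347.2,139.7,.085))
print(ray('side',338.3,109.8,.144),ray('side',354.2,109.8,.144), ray('side',347,131.5,.094))
th=.1396; L=.140
e=np.array([.4466,.0951]); ey=np.array([-np.sin(th),np.cos(th)])
print('step',e-ey*L)
# pre-hook pose: hook inner 6mm beyond end -> case centre 46mm behind end
c=e-ey*.046; print('case pre',c); to([*c,.105],-np.pi/2+th)
E
```

```text
t 7.75 p [ 0.4921 -0.3261  0.1243] rpy [ 3.1387e+00 -2.7000e-03 -1.5087e+00] F [-0.3 -0.2 -3.2] w 0.0438 q [-0.25  0.33 -0.34  0.   -0.9   0.31]
[ 0.48886399 -0.2729563   0.085     ]
[ 0.51481464 -0.34513894  0.144     ] [ 0.46730744 -0.34441041  0.144     ] [ 0.48882123 -0.30372     0.094     ]
step [ 0.46608058 -0.04353804]
case pre [0.45300076 0.0495475 ]
shift [-0.3774  0.0157  0.0183] turn [ 0.17 -0.15 -4.44]
```

>>> jog_arm([
  [[-0.38,0.0155,0.012,0,0,-4.4,0.03],[-0.38,0.0155,0.012,0,0,-4.4,0.03],[-0.38,0.0155,0.012,0,0,-4.4,0.03],[-0.38,0.0155,0.012,0,0,-4.4,0.03],[-0.38,0.0155,0.012,0,0,-4.4,0.03],[-0.38,0.0155,0.012,0,0,-4.4,0.03],[-0.38,0.0155,0.012,0,0,-4.4,0.03],[-0.38,0.0155,0.012,0,0,-4.4,0.03]],
])

```text
t: 8.55
eef_pos: [0.4518, 0.0545, 0.1103]
ee_rot: [3.137, -0.003, -1.43]
force: [0.9, 0.6, -3.4]
width: 0.0441
```

>>> jog_arm([
  [[0,0,0,0,0,0,0.03],[0,0,0,0,0,0,0.03]],
])

```text
t: 8.75
eef_pos: [0.4508, 0.0549, 0.1092]
ee_rot: [3.134, -0.004, -1.428]
force: [-0.3, -1.3, -2.9]
width: 0.0439
```

```bash
python3 - <<'E'
from h import *
s=st()
th=.1396
e=np.array([.4466,.0951]); ey=np.array([-np.sin(th),np.cos(th)])
to([*(e-ey*.040),.08],-np.pi/2+th)
im=grab('top','t6');im2=grab('side','s6')
crop(im,250,190,110,80,7,'t6c');crop(im2,320,130,100,120,6,'s6c')
E
```

```text
t 8.75 p [0.4508 0.0549 0.1092] rpy [ 3.1345 -0.0037 -1.4283] F [-0.3 -1.3 -2.9] w 0.0439 q [ 0.56  0.15 -0.64  0.   -0.79 -0.42]
shift [-0.0005 -0.0017  0.0292] turn [ 0.41 -0.21  0.17]
```

View pics/t6c.png

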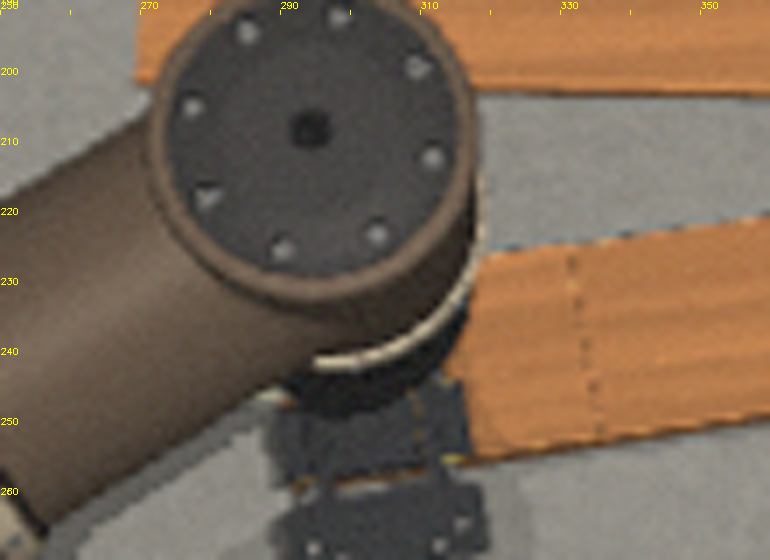

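View pics/s6c.png

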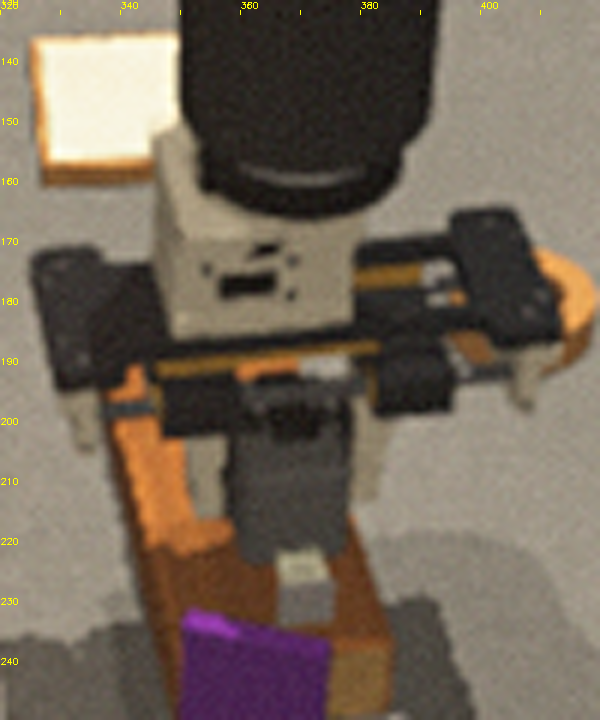

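```bash
python3 - <<'E'
from h import *
th=.1396
e=np.array([.4466,.0951]); ey=np.array([-np.sin(th),np.cos(th)]);ex=np.array([ey[1],-ey[0]])
p=ray('side',370.2,233.7,.1092-.031-.009);print(p,(p[:2]-e)@ey,(p[:2]-e)@ex)
# end edge: projected riser end in side
for b in (-.045,0,.045): print(proj('side',[*(e+ex*b),.04]))
E
```

```text
[0.44445324 0.10737548 0.0692    ] 0.012454775535556965 -0.00041778420603647015
[386.51000801 236.92811724]
[368.33896327 238.7363218 ]
[350.06190082 240.5550762 ]
```

>>> jog_arm([
  [[0,-0.001,0.012,0,0,0,0.03],[0,-0.001,0.024,0,0,0,0.03],[0,-0.001,0.032,0,0,0,0.03],[0,-0.001,0.035,0,0,0,0.03],[0,-0.001,0.035,0,0,0,0.03],[0,-0.001,0.035,0,0,0,0.03]],
])

```text
t: 9.45
eef_pos: [0.4523, 0.0536, 0.0748]
ee_rot: [3.135, -0.004, -1.431]
force: [-0.6, -0.4, -3.0]
width: 0.0439
```

```bash
python3 - <<'E'
from h import *
s=st()
im2=grab('side','s7')
crop(im2,320,150,100,100,7,'s7c')
E
```

```text
t 9.45 p [0.4523 0.0536 0.0748] rpy [ 3.1355 -0.0036 -1.4311] F [-0.6 -0.4 -3. ] w 0.0439 q [ 0.55  0.2  -0.68  0.   -0.7  -0.41]
```

View pics/s7c.png

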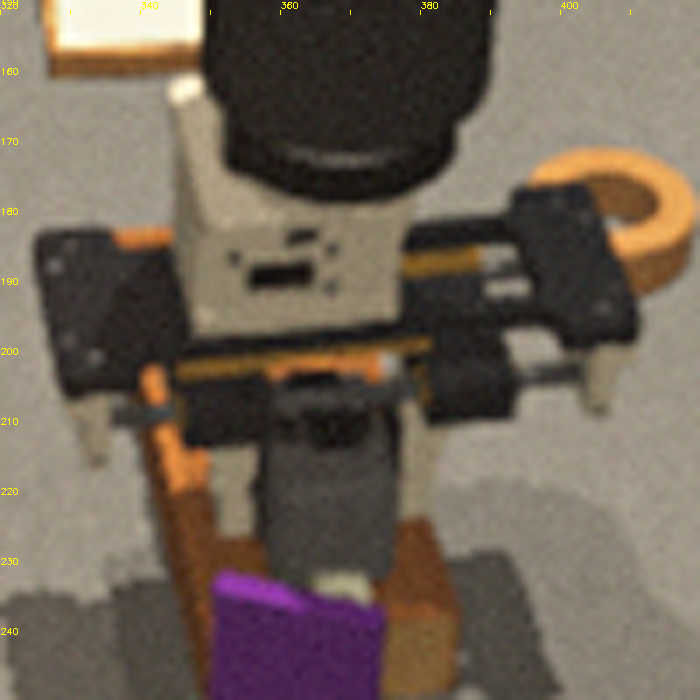

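>>> jog_arm([
  [[0,0,0.001,0,0,0,0.03],[0,0,0.002,0,0,0,0.03],[0,0,0.0025,0,0,0,0.03],[0,0,0.0025,0,0,0,0.03]],
])

```text
t: 9.9
eef_pos: [0.4523, 0.0538, 0.0725]
ee_rot: [3.136, -0.003, -1.431]
force: [0.8, -0.1, -2.6]
width: 0.0438
```

>>> jog_arm([
  [[0,0,0.001,0,0,0,0.03],[0,0,0.001,0,0,0,0.03],[0,0,0.001,0,0,0,0.03]],
])

```text
t: 10.2
eef_pos: [0.4522, 0.0538, 0.0714]
ee_rot: [3.136, -0.003, -1.431]
force: [-0.4, -0.4, -3.2]
width: 0.0438
```

>>> jog_arm([
  [[0.005,0,0,0,0,0,0.03],[0.01,0,0,0,0,0,0.03],[0.015,0,0,0,0,0,0.03],[0.02,0,0,0,0,0,0.03],[0.025,0,0,0,0,0,0.03],[0.03,0,0,0,0,0,0.03],[0.03,0,0,0,0,0,0.03]],
])

```text
t: 10.9
eef_pos: [0.4564, 0.0235, 0.0715]
ee_rot: [3.136, -0.003, -1.431]
force: [-0.1, 2.8, -3.7]
width: 0.0442
```

```bash
python3 - <<'E'
from h import *
s=st()
im2=grab('side','s8')
crop(im2,320,150,100,100,7,'s8c')
E
```

```text
t 10.9 p [0.4564 0.0235 0.0715] rpy [ 3.1356 -0.0035 -1.4315] F [-0.1  2.8 -3.7] w 0.0442 q [ 0.49  0.21 -0.68  0.   -0.69 -0.35]
```

View pics/s8c.png

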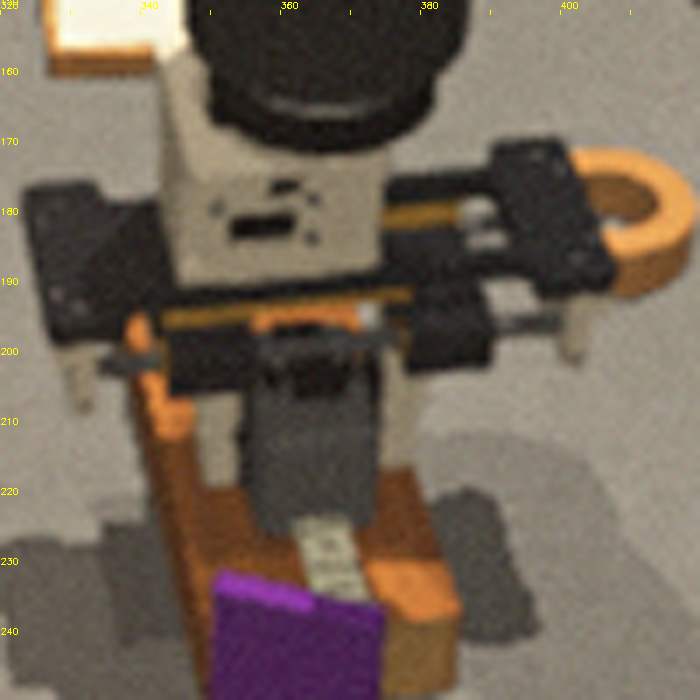

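>>> jog_arm([
  [[0.02,0,-0.0005,0,0,0.1,0.03],[0.04,0,-0.0005,0,0,0.1,0.03],[0.06,0,-0.0005,0,0,0.1,0.03],[0.08,0,-0.0005,0,0,0.1,0.03],[0.095,0,-0.0005,0,0,0.1,0.03],[0.105,0,-0.0005,0,0,0.1,0.03],[0.105,0,-0.0005,0,0,0.1,0.03],[0.105,0,-0.0005,0,0,0.1,0.03]],
])

```text
t: 11.75
eef_pos: [0.4708, -0.0802, 0.0723]
ee_rot: [3.135, -0.003, -1.434]
force: [-1.5, 3.9, -3.4]
width: 0.044
```

```bash
python3 - <<'E'
from h import *
s=st()
th=.1396
e=np.array([.4466,.0951]); ey=np.array([-np.sin(th),np.cos(th)])
print((s['eef_pos'][:2]-e)@ey)
im2=grab('side','s9')
im=grab('top','t9')
crop(im2,320,130,100,120,6,'s9c')
crop(im,270,200,110,75,7,'t9c')
E
```

```text
t 11.75 p [ 0.4708 -0.0802  0.0723] rpy [ 3.1352 -0.0034 -1.4337] F [-1.5  3.9 -3.4] w 0.044 q [ 0.25  0.24 -0.64  0.   -0.7  -0.11]
-0.17693125581279728
```

View pics/s9c.png

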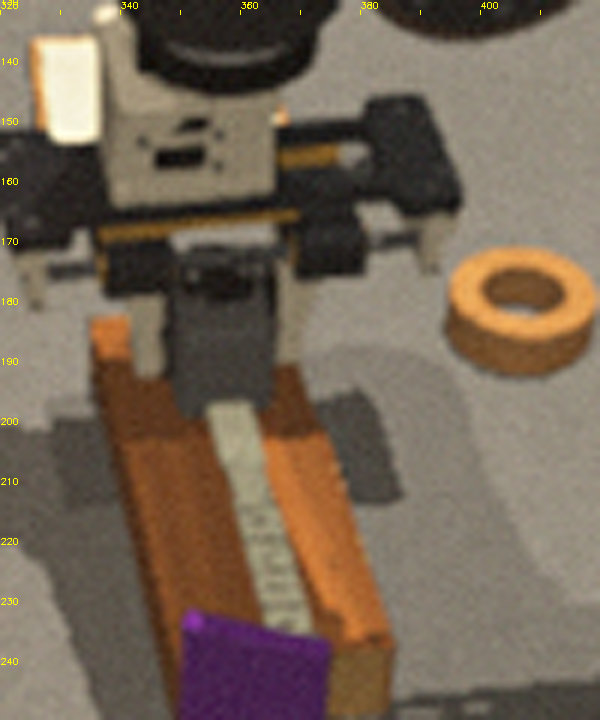

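View pics/t9c.png

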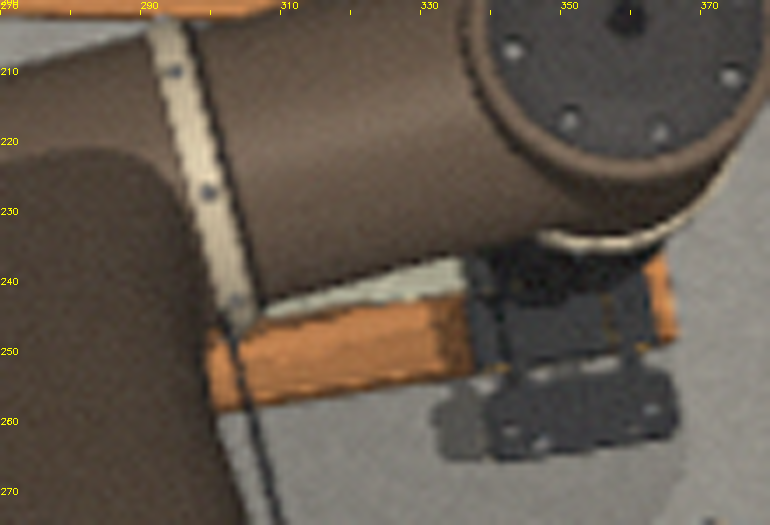

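>>> jog_arm([
  [[0,0,0.003,0,0,0,0.03],[0,0,0.006,0,0,0,0.03],[0,0,0.0075,0,0,0,0.03],[0,0,0.0085,0,0,0,0.03],[0,0,0.0085,0,0,0,0.03]],
])

```text
t: 12.35
eef_pos: [0.4708, -0.0798, 0.0637]
ee_rot: [3.135, -0.003, -1.433]
force: [-1.4, 3.2, -3.0]
width: 0.0438
```

```bash
python3 - <<'E'
from h import *
s=st()
im2=grab('side','s10')
crop(im2,330,160,70,90,8,'s10c')
E
```

```text
t 12.35 p [ 0.4708 -0.0798  0.0637] rpy [ 3.1353 -0.0034 -1.4327] F [-1.4  3.2 -3. ] w 0.0438 q [ 0.25  0.25 -0.65  0.   -0.68 -0.11]
```

View pics/s10c.png

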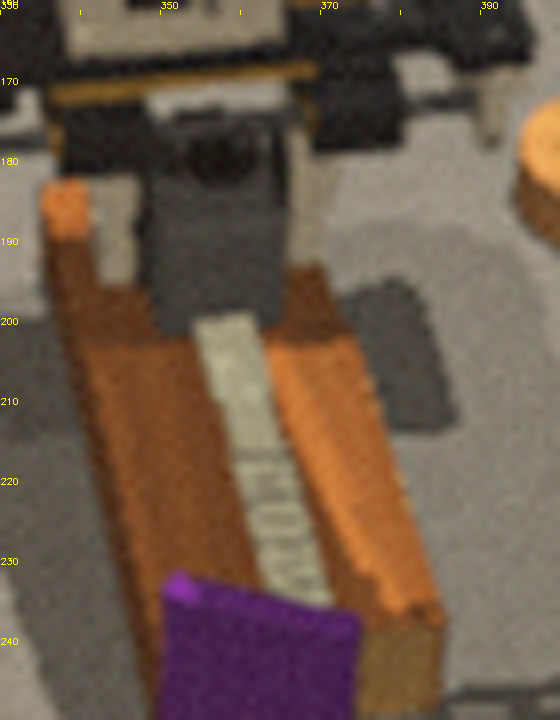

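>>> jog_arm([
  [[0,0,0.001,0,0,0,0.03],[0,0,0.001,0,0,0,0.03],[0,0,0.001,0,0,0,0.03]],
])

```text
t: 12.7
eef_pos: [0.4709, -0.0798, 0.0632]
ee_rot: [3.136, -0.004, -1.433]
force: [-3.5, 4.9, 2.9]
width: 0.0437
```

>>> jog_arm([
  [[0,0,0.001,0,0,0,0.03],[0,0,0.001,0,0,0,0.03],[0,0,0.001,0,0,0,0.03]],
])

```text
t: 13.0
eef_pos: [0.4709, -0.0798, 0.0632]
ee_rot: [3.136, -0.004, -1.432]
force: [-4.9, 6.3, 11.0]
width: 0.0442
```

>>> jog_arm([
  [[0,0,-0.0012,0,0,0,0.03],[-0.002,0,-0.0012,0,0,0,0.03],[-0.003,0,-0.0012,0,0,0,0.03],[-0.003,0,-0.0012,0,0,0,0.03]],
])

```text
t: 13.4
eef_pos: [0.4705, -0.0767, 0.0643]
ee_rot: [3.136, -0.004, -1.432]
force: [-0.8, 3.1, -2.0]
width: 0.0437
```

>>> jog_arm([
  [[-0.001,0,0,0,0,0,0.03],[-0.002,0,0,0,0,0,0.03],[-0.002,0,0,0,0,0,0.03]],
])

```text
t: 13.7
eef_pos: [0.4703, -0.0746, 0.0642]
ee_rot: [3.136, -0.004, -1.432]
force: [-0.5, 3.2, -2.1]
width: 0.0441
```

>>> jog_arm([
  [[-0.001,0,0,0,0,0,0.03],[-0.002,0,0,0,0,0,0.03],[-0.002,0,0,0,0,0,0.03]],
])

```text
t: 14.0
eef_pos: [0.4702, -0.0733, 0.0643]
ee_rot: [3.136, -0.005, -1.431]
force: [1.5, -3.7, -3.3]
width: 0.0438
```

>>> jog_arm([
  [[-0.001,0,0,0,0,0,0.03],[-0.002,0,0,0,0,0,0.03],[-0.002,0,0,0,0,0,0.03]],
])

```text
t: 14.3
eef_pos: [0.4702, -0.0729, 0.0645]
ee_rot: [3.136, -0.007, -1.43]
force: [4.1, -12.8, -4.2]
width: 0.0439
```

>>> jog_arm([
  [[0.001,0,0.0005,0,0,0,0.03],[0.001,0,0.001,0,0,0,0.03],[0.001,0,0.001,0,0,0,0.03]],
])

```text
t: 14.6
eef_pos: [0.4703, -0.0736, 0.0634]
ee_rot: [3.136, -0.007, -1.431]
force: [-1.0, 4.0, -2.4]
width: 0.044
```

>>> jog_arm([
  [[0,0,0,0,0,0,0.06],[0,0,0,0,0,0,0.065],[0,0,0,0,0,0,0.065],[0,0,0,0,0,0,0.065],[0,0,0,0,0,0,0.065]],
])

```text
t: 15.1
eef_pos: [0.4703, -0.0737, 0.0635]
ee_rot: [3.136, -0.007, -1.431]
force: [0.5, 0.6, -0.5]
width: 0.0647
```

```bash
python3 - <<'E'
from h import *
s=st()
im2=grab('side','s11')
crop(im2,330,160,70,90,8,'s11c')
E
```

```text
t 15.1 p [ 0.4703 -0.0737  0.0635] rpy [ 3.1357 -0.0068 -1.4307] F [ 0.5  0.6 -0.5] w 0.0647 q [ 0.26  0.25 -0.65  0.01 -0.68 -0.13]
```

View pics/s11c.png

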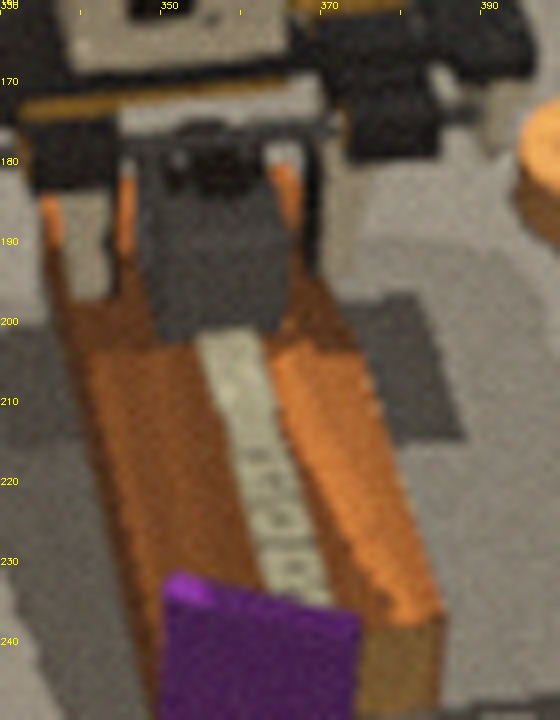

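>>> jog_arm([
  [[0,0,-0.02,0,0,0,0.07],[0,0,-0.05,0,0,0,0.07],[0,0,-0.08,0,0,0,0.07],[-0.016,-0.0005,-0.085,0,0,0,0],[-0.016,-0.0005,-0.085,0,0,0,0],[-0.016,-0.0005,-0.085,0,0,0,0],[-0.016,-0.0005,-0.085,0,0,0,0],[-0.016,-0.0005,-0.085,0,0,0,0]],
])

```text
t: 15.95
eef_pos: [0.4686, -0.0575, 0.1476]
ee_rot: [3.134, -0.007, -1.431]
force: [-0.9, 0.1, -0.4]
width: 0.0355
```

>>> jog_arm([
  [[0,0,0.01,0,0,0,0],[0,0,0.015,0,0,0,0],[0,0,0.015,0,0,0,0],[0,0,0.015,0,0,0,0],[0,0,0.015,0,0,0,0]],
])

```text
t: 16.45
eef_pos: [0.4686, -0.0576, 0.1327]
ee_rot: [3.134, -0.007, -1.431]
force: [-1.0, 0.2, 0.4]
width: 0.0012
```

```bash
python3 - <<'E'
from h import *
s=st()
im2=grab('side','s12')
crop(im2,320,130,90,120,6,'s12c')
im=grab('top','t12')
crop(im,280,200,100,70,8,'t12c')
E
```

```text
t 16.45 p [ 0.4686 -0.0576  0.1327] rpy [ 3.1342 -0.0071 -1.4309] F [-1.   0.2  0.4] w 0.0012 q [ 0.3   0.14 -0.58  0.01 -0.86 -0.17]
```

View pics/s12c.png

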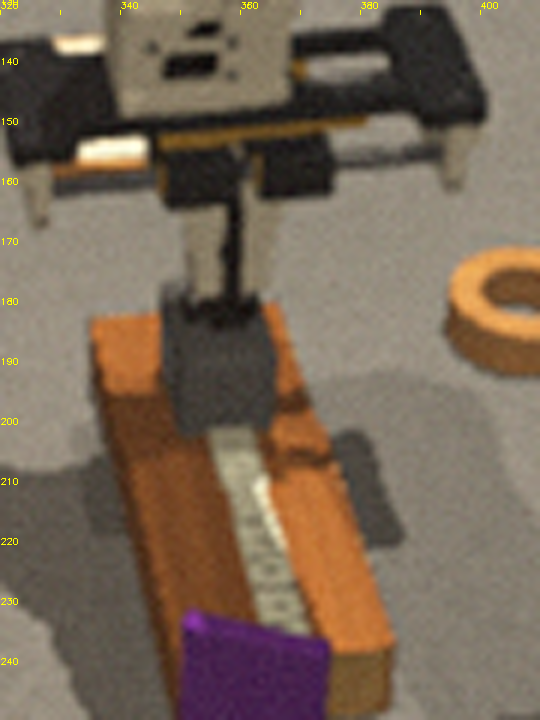

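View pics/t12c.png

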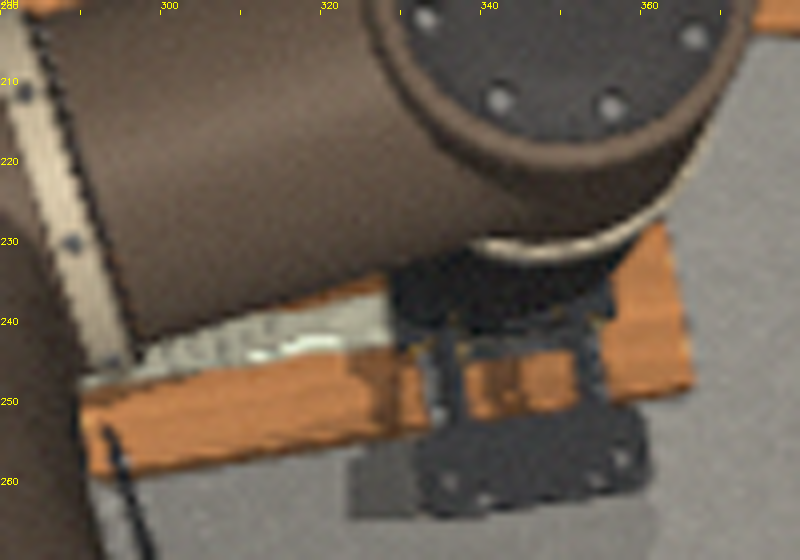

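Fingertips (357,182) are centred over the front of the rocker. Press.

>>> jog_arm([
  [[0,0,0.005,0,0,0,0],[0,0,0.01,0,0,0,0],[0,0,0.014,0,0,0,0],[0,0,0.016,0,0,0,0],[0,0,0.018,0,0,0,0],[0,0,0.018,0,0,0,0]],
])

```text
t: 17.15
eef_pos: [0.4686, -0.0576, 0.1148]
ee_rot: [3.135, -0.007, -1.431]
force: [-0.4, 1.2, 2.4]
width: 0.0004
```

>>> jog_arm([
  [[0,0,0.001,0,0,0,0],[0,0,0.002,0,0,0,0],[0,0,0.003,0,0,0,0],[0,0,0.003,0,0,0,0]],
])

```text
t: 17.55
eef_pos: [0.4688, -0.0574, 0.1131]
ee_rot: [3.135, -0.007, -1.43]
force: [-6.3, 5.3, 18.8]
width: 0.0001
```

>>> jog_arm([
  [[0,0,0,0,0,0,0],[0,0,-0.02,0,0,0,0],[0,0,-0.05,0,0,0,0],[0,0,-0.1,0,0,0,0.03],[0,0,-0.14,0,0,0,0.03]],
])

```text
t: 18.05
eef_pos: [0.4696, -0.0566, 0.2553]
ee_rot: [3.136, -0.008, -1.43]
force: [1.6, -0.4, -0.1]
width: 0.0107
```

```bash
python3 - <<'E'
from h import *
s=st()
to([.595,.30,.27],-np.pi/2+.005)
E
```

```text
t 18.05 p [ 0.4696 -0.0566  0.2553] rpy [ 3.1358 -0.0076 -1.43  ] F [ 1.6 -0.4 -0.1] w 0.0107 q [ 0.3   0.02 -0.41  0.01 -1.15 -0.17]
shift [-0.3354 -0.1741 -0.0183] turn [ 0.3  -0.46  7.78]
```

>>> jog_arm([
  [[-0.335,-0.172,-0.01,0.3,-0.4,7.8,0.035],[-0.335,-0.172,-0.01,0.3,-0.4,7.8,0.035],[-0.335,-0.172,-0.01,0.3,-0.4,7.8,0.035],[-0.335,-0.172,-0.01,0.3,-0.4,7.8,0.035],[-0.335,-0.172,-0.01,0.3,-0.4,7.8,0.035],[-0.335,-0.172,-0.01,0.3,-0.4,7.8,0.035],[-0.335,-0.172,-0.01,0.3,-0.4,7.8,0.035],[-0.335,-0.172,-0.01,0.3,-0.4,7.8,0.035]],
])

```text
t: 18.85
eef_pos: [0.5936, 0.3025, 0.2605]
ee_rot: [3.141, -0.002, -1.565]
force: [0.6, -1.2, -0.0]
width: 0.0351
```

>>> jog_arm([
  [[0,0,0,0,0,0,0.035],[0,0,0,0,0,0,0.035]],
])

```text
t: 19.05
eef_pos: [0.5933, 0.3029, 0.2591]
ee_rot: [3.14, -0.003, -1.564]
force: [-0.1, -0.2, -0.4]
width: 0.035
```

```bash
python3 - <<'E'
from h import *
s=st()
to([.592,.297,.135],-np.pi/2+.005)
im=grab('top','t13'); im2=grab('side','s13')
crop(im,280,200,100,65,8,'t13c')
crop(im2,320,150,90,100,8,'s13c')
E
```

```text
t 19.05 p [0.5933 0.3029 0.2591] rpy [ 3.1395 -0.0032 -1.5638] F [-0.1 -0.2 -0.4] w 0.035 q [ 0.76  0.34  0.01  0.   -1.24 -0.76]
shift [0.0055 0.0011 0.1241] turn [ 0.12 -0.18  0.11]
```

View pics/t13c.png

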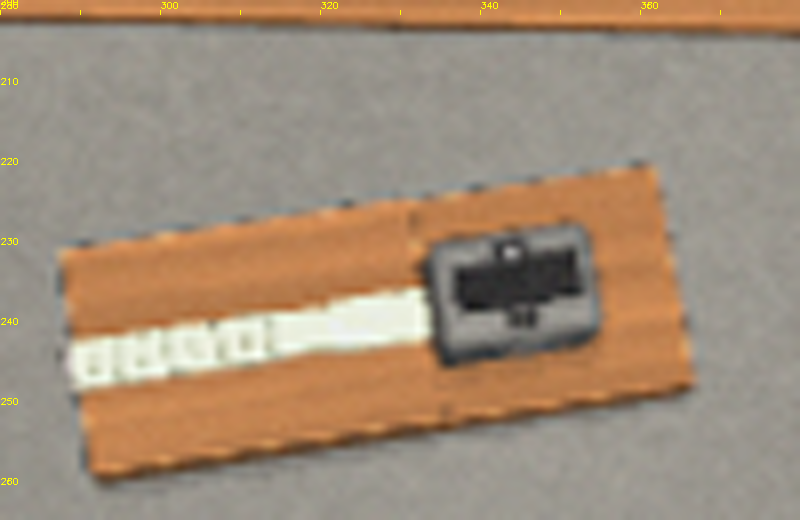

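View pics/s13.png

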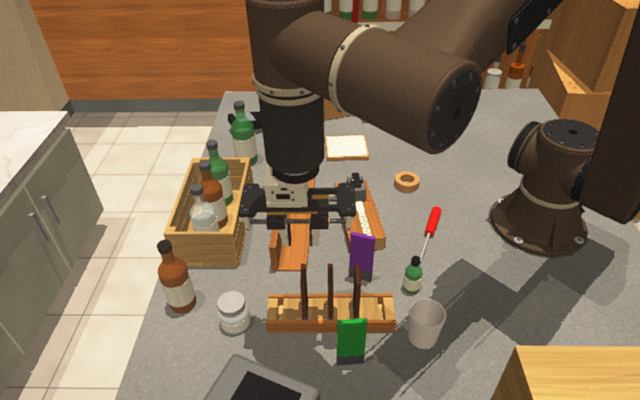

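View pics/s13c.png

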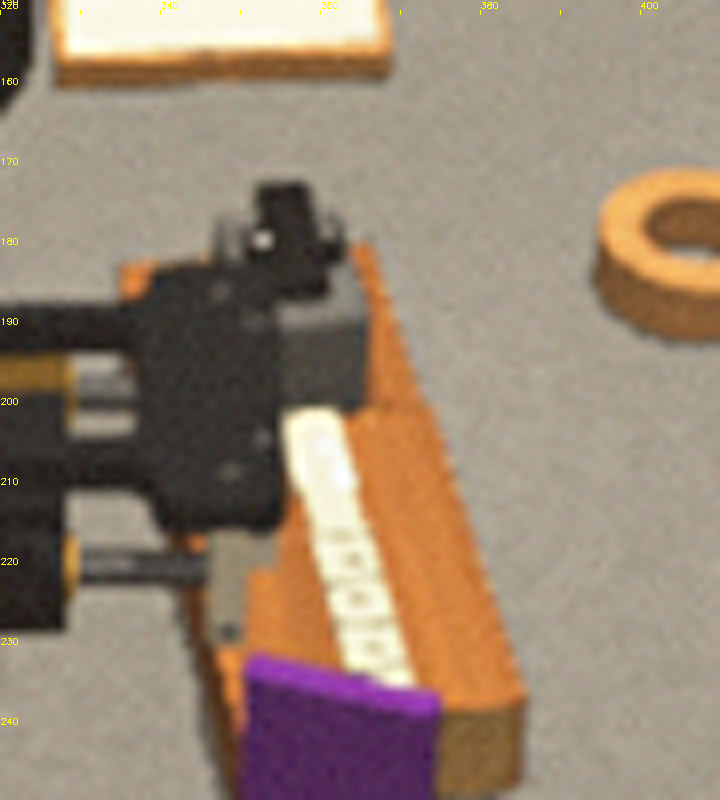

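>>> jog_arm([
  [[0.005,0.001,0.04,0,0,0,0.035],[0.005,0.001,0.08,0,0,0,0.035],[0.005,0.001,0.11,0,0,0,0.035],[0.005,0.001,0.128,0,0,0,0.035],[0.005,0.001,0.128,0,0,0,0.035],[0.005,0.001,0.128,0,0,0,0.035]],
])

```text
t: 19.75
eef_pos: [0.5926, 0.2955, 0.1333]
ee_rot: [3.141, -0.002, -1.566]
force: [0.7, 0.7, 1.0]
width: 0.0353
```

```bash
python3 - <<'E'
from h import *
s=st()
im2=grab('side','s14')
crop(im2,230,200,150,130,5,'s14c')
E
```

```text
t 19.75 p [0.5926 0.2955 0.1333] rpy [ 3.1413e+00 -2.2000e-03 -1.5657e+00] F [0.7 0.7 1. ] w 0.0353 q [ 0.76  0.43 -0.16  0.   -0.98 -0.75]
```

View pics/s14c.png

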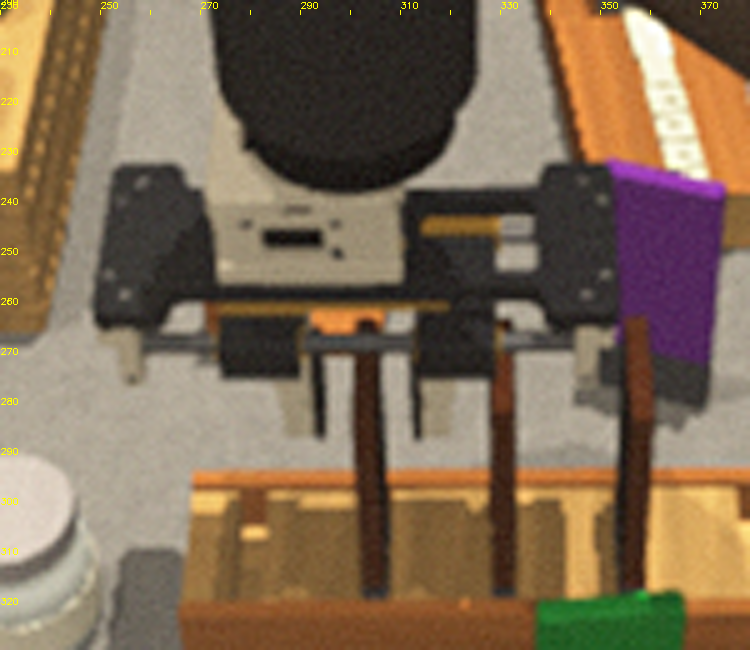

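>>> jog_arm([
  [[0,0,0,0,0,0,0],[0,0,0,0,0,0,0],[0,0,0,0,0,0,0],[0,0,0,0,0,0,0],[0,0,-0.02,0,0,0,0],[0,0,-0.05,0,0,0,0],[0,0,-0.09,0,0,0,0],[0,0,-0.12,0,0,0,0]],
], newtons=30)

```text
t: 20.6
eef_pos: [0.593, 0.2963, 0.2562]
ee_rot: [-3.14, -0.001, -1.565]
force: [0.6, -0.3, -0.5]
width: 0.0098
```

```bash
python3 - <<'E'
from h import *
s=st()
print('fence side', ray('side',276.7,247,.08), ray('side',291.3,150.5,.08))
print('lip side',ray('side',308,269,.012),ray('side',305.5,270,.005), ray('side',279,270,0.005))
print('crate front bottom',ray('top',320,154.5,0),'top',ray('top',275,148,.07), ray('top',364,148,.07))
for u,v in ((290,125),(318,123),(347,120)): print(ray('top',u,v,.12))
im2=grab('side','s15')
crop(im2,230,150,150,130,5,'s15c')
E
```

```text
t 20.6 p [0.593  0.2963 0.2562] rpy [-3.1398e+00 -9.0000e-04 -1.5652e+00] F [ 0.6 -0.3 -0.5] w 0.0098 q [ 0.76  0.33 -0.01  0.   -1.23 -0.75]
fence side [0.6613228  0.16177242 0.08      ] [ 0.65205399 -0.22548121  0.08      ]
lip side [0.59179313 0.16809502 0.012     ] [0.59808014 0.16511556 0.005     ] [0.66127333 0.16535701 0.005     ]
crate front bottom [ 0.75924792 -0.00470606  0.        ] top [0.75745223 0.14169965 0.07      ] [ 0.75432335 -0.14631983  0.07      ]
[0.81474064 0.09042448 0.12      ]
[0.82058708 0.00206091 0.12      ]
[ 0.82982797 -0.08979024  0.12      ]
```

View pics/s15c.png

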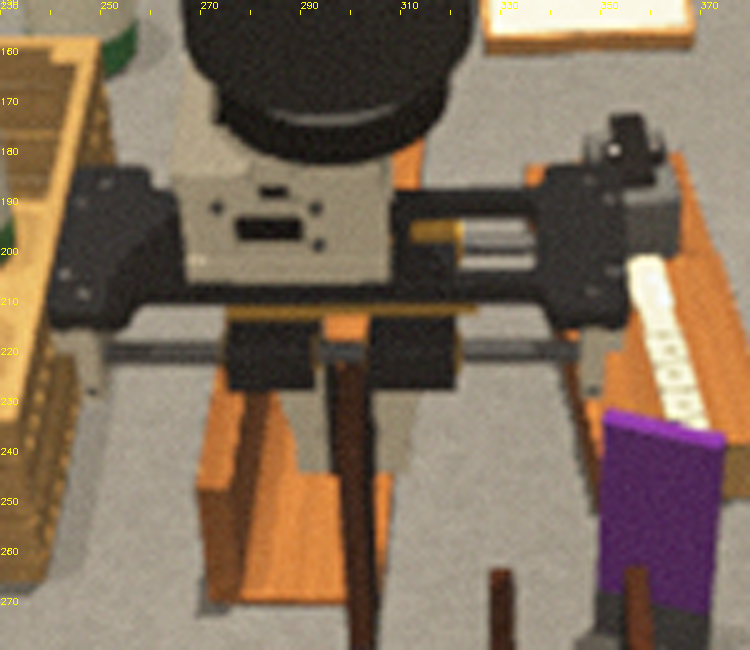

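```bash
cat >> h.py <<'E'
def tgt(yp,th_deg,d=.026,up=0.0,h=.1273,dx=0):
    M=np.array([.656,-.032]);a=-.028;fx=np.array([np.cos(a),np.sin(a)]);fy=np.array([-np.sin(a),np.cos(a)])
    t=np.radians(th_deg)
    x=-d-.005*np.cos(t)+h*np.sin(t)+dx; z=.005+.005*np.sin(t)+h*np.cos(t)+up
    p=np.array([*(M+fx*x+fy*yp),z])
    T=Ro.from_euler('z',a)*Ro.from_euler('y',t)*Ro.from_euler('z',-np.pi/2)*Ro.from_euler('x',np.pi)
    s=arm.get_state();R=Ro.from_euler('xyz',s['ee_rot'])
    print('target',p.round(4),'shift',R.inv().apply(p-s['eef_pos']).round(4),'turn',(R.inv()*T).as_rotvec(degrees=True).round(2))
E
python3 - <<'E'
from h import *
tgt(-.11,14,up=.10);tgt(-.11,14)
E
```

```text
target [ 0.6529 -0.142   0.2297] shift [ 0.4395 -0.0549  0.0315] turn [-14.48  -0.08   1.97]
target [ 0.6529 -0.142   0.1297] shift [ 0.4398 -0.0541  0.1315] turn [-14.48  -0.08   1.97]
```

>>> jog_arm([
  [[0.05,0,0,0,0,2,0],[0.1,0,0,0,0,2,0],[0.44,-0.055,0.02,-14.5,0,2,0],[0.44,-0.055,0.02,-14.5,0,2,0],[0.44,-0.055,0.02,-14.5,0,2,0],[0.44,-0.055,0.02,-14.5,0,2,0],[0.44,-0.055,0.02,-14.5,0,2,0],[0.44,-0.055,0.02,-14.5,0,2,0]],
])

```text
t: 21.45
eef_pos: [0.6454, -0.1001, 0.2432]
ee_rot: [2.896, -0.001, -1.599]
force: [1.1, -0.5, -0.6]
width: 0.0099
```

```bash
python3 - <<'E'
from h import *
s=st()
tgt(-.11,14,up=.03)
E
```

```text
t 21.45 p [ 0.6454 -0.1001  0.2432] rpy [ 2.8963e+00 -1.4000e-03 -1.5990e+00] F [ 1.1 -0.5 -0.6] w 0.0099 q [ 0.12  0.47  0.17 -0.04 -1.51 -0.15]
target [ 0.6529 -0.142   0.1597] shift [ 0.0415 -0.0286  0.0789] turn [ 0.06 -0.08 -0.03]
```

>>> jog_arm([
  [[0.0415,-0.0286,0.0,0,0,0,0],[0.0415,-0.0286,0.03,0,0,0,0],[0.0415,-0.0286,0.06,0,0,0,0],[0.0415,-0.0286,0.079,0,0,0,0],[0.0415,-0.0286,0.079,0,0,0,0],[0.0415,-0.0286,0.079,0,0,0,0]],
])

```text
t: 22.05
eef_pos: [0.6531, -0.142, 0.1599]
ee_rot: [2.896, -0.002, -1.599]
force: [0.0, 0.1, -0.4]
width: 0.0099
```

```bash
python3 - <<'E'
from h import *
s=st()
tgt(-.11,14,up=.0)
im2=grab('side','s16')
crop(im2,230,90,130,120,6,'s16c')
im2=grab('top','t16')
crop(im2,300,120,130,100,6,'t16c')
E
```

```text
t 22.05 p [ 0.6531 -0.142   0.1599] rpy [ 2.8959e+00 -1.9000e-03 -1.5987e+00] F [ 0.   0.1 -0.4] w 0.0099 q [ 0.07  0.55  0.09 -0.02 -1.36 -0.09]
target [ 0.6529 -0.142   0.1297] shift [-0.0001 -0.0071  0.0293] turn [ 0.07 -0.11 -0.02]
```

View pics/s16c.png

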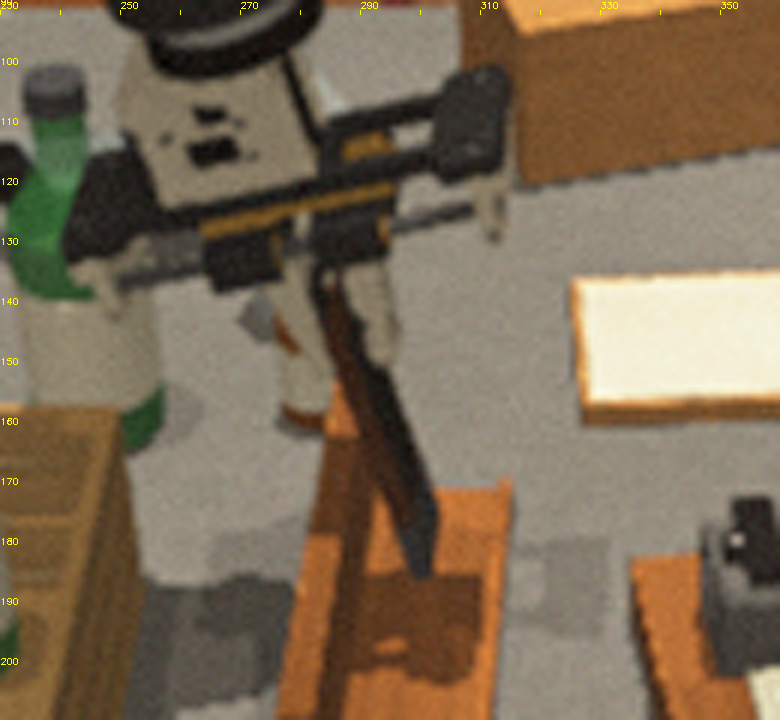

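View pics/t16c.png

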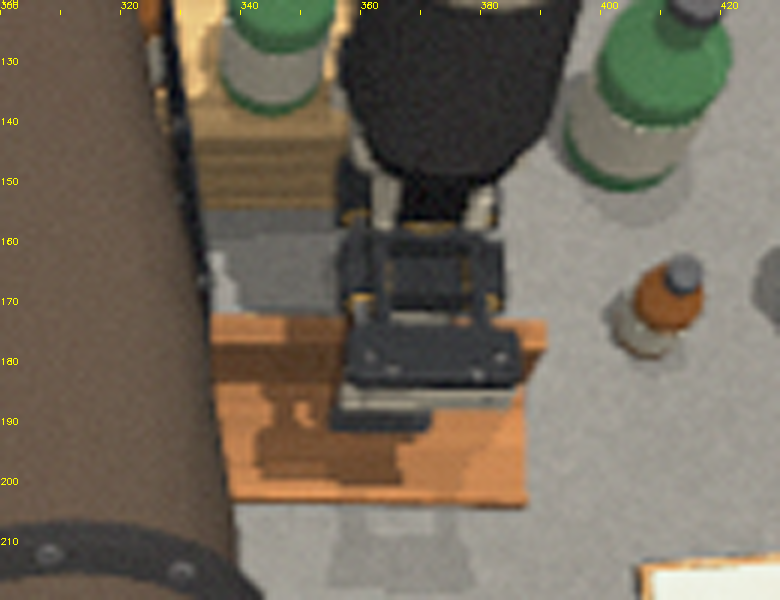

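Board is tilted and clear, body clear of the bottles (mini at top (408,172)). Lower straight to the floor.

>>> jog_arm([
  [[0,-0.002,0.01,0,0,0,0],[0,-0.004,0.018,0,0,0,0],[0,-0.006,0.024,0,0,0,0],[0,-0.0065,0.027,0,0,0,0],[0,-0.0065,0.027,0,0,0,0]],
])

```text
t: 22.65
eef_pos: [0.6533, -0.1419, 0.1325]
ee_rot: [2.897, -0.002, -1.599]
force: [-1.0, -0.4, -0.7]
width: 0.0097
```

>>> jog_arm([
  [[0,0,0.0015,0,0,0,0],[0,0,0.003,0,0,0,0],[0,0,0.003,0,0,0,0]],
])

```text
t: 22.95
eef_pos: [0.6531, -0.142, 0.1308]
ee_rot: [2.899, -0.002, -1.598]
force: [-0.3, 0.5, 3.5]
width: 0.0097
```

>>> jog_arm([
  [[0,0,0,0,0,0,0.03],[0,0,0,0,0,0,0.06],[0,0,0,0,0,0,0.06],[0,0,0,0,0,0,0.06],[0,0,0,0,0,0,0.06],[0,0,0,0,0,0,0.06],[0,0,0,0,0,0,0.06]],
])

```text
t: 23.65
eef_pos: [0.6532, -0.142, 0.1308]
ee_rot: [2.899, -0.002, -1.598]
force: [-0.7, -0.5, -0.4]
width: 0.0578
```

```bash
python3 - <<'E'
from h import *
s=st()
im2=grab('side','s17')
crop(im2,230,90,130,120,6,'s17c')
E
```

```text
t 23.65 p [ 0.6532 -0.142   0.1308] rpy [ 2.8988e+00 -2.2000e-03 -1.5981e+00] F [-0.7 -0.5 -0.4] w 0.0578 q [ 0.07  0.57  0.06 -0.02 -1.31 -0.09]
```

View pics/s17c.png

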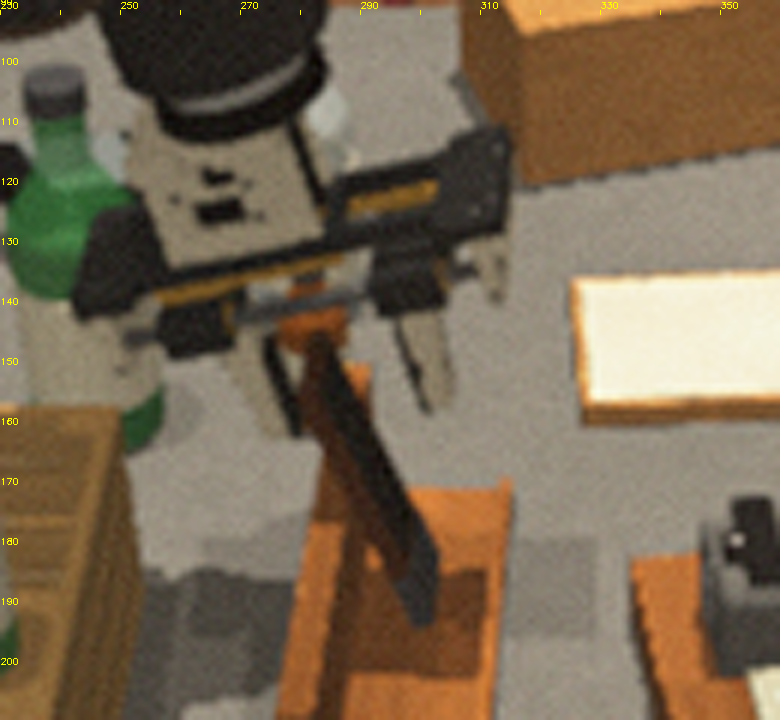

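>>> jog_arm([
  [[0,0,-0.03,0,0,0,0.06],[0,0,-0.07,0,0,0,0.06],[0,0,-0.12,0,0,0,0.06],[0,0,-0.13,0,0,0,0.06]],
])

```text
t: 24.1
eef_pos: [0.6872, -0.1433, 0.2635]
ee_rot: [2.908, -0.004, -1.598]
force: [-0.7, 0.3, 0.4]
width: 0.0599
```

```bash
python3 - <<'E'
from h import *
s=st()
to([.538,.297,.26],-np.pi/2+.005)
E
```

```text
t 24.1 p [ 0.6872 -0.1433  0.2635] rpy [ 2.9081 -0.0038 -1.5975] F [-0.7  0.3  0.4] w 0.0599 q [ 0.06  0.54  0.31 -0.02 -1.58 -0.09]
shift [-0.4362  0.1561  0.0391] turn [13.38 -0.   -1.84]
```

>>> jog_arm([
  [[-0.436,0.156,0.039,13.4,0,-1.8,0.035],[-0.436,0.156,0.039,13.4,0,-1.8,0.035],[-0.436,0.156,0.039,13.4,0,-1.8,0.035],[-0.436,0.156,0.039,13.4,0,-1.8,0.035],[-0.436,0.156,0.039,13.4,0,-1.8,0.035],[-0.436,0.156,0.039,13.4,0,-1.8,0.035],[-0.436,0.156,0.039,13.4,0,-1.8,0.035],[-0.436,0.156,0.039,13.4,0,-1.8,0.035]],
])

```text
t: 24.9
eef_pos: [0.5571, 0.2387, 0.2601]
ee_rot: [-3.141, 0.0, -1.566]
force: [0.9, -0.0, 1.6]
width: 0.0352
```

```bash
python3 - <<'E'
from h import *
s=st()
to([.538,.297,.133],-np.pi/2+.005)
im=grab('top','t18'); im2=grab('side','s18')
E
```

```text
t 24.9 p [0.5571 0.2387 0.2601] rpy [-3.1406e+00  5.0000e-04 -1.5663e+00] F [ 0.9 -0.   1.6] w 0.0352 q [ 0.73  0.24 -0.13  0.   -1.2  -0.72]
shift [-0.0583  0.0189  0.1271] turn [-0.06  0.03 -0.03]
```

View pics/s18.png

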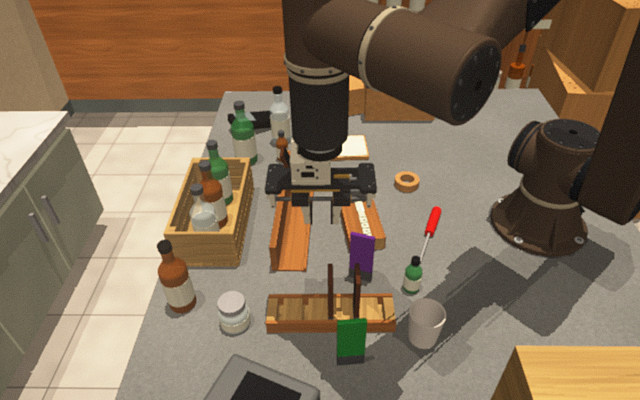

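View pics/t18.png

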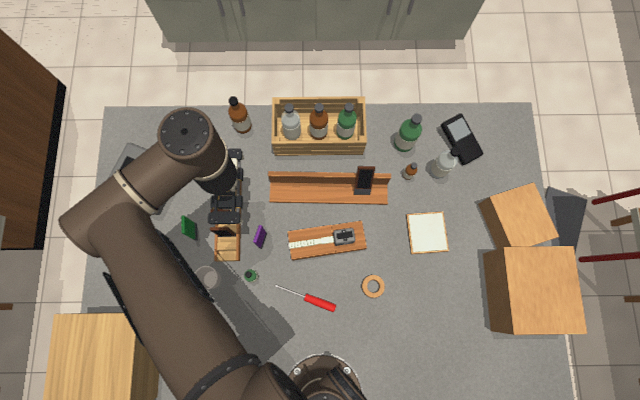

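>>> jog_arm([
  [[-0.058,0.019,0.0,0,0,0,0.035],[-0.058,0.019,0.0,0,0,0,0.035],[-0.058,0.019,0.04,0,0,0,0.035],[-0.058,0.019,0.08,0,0,0,0.035],[-0.058,0.019,0.11,0,0,0,0.035],[-0.058,0.019,0.126,0,0,0,0.035],[-0.058,0.019,0.126,0,0,0,0.035]],
])

```text
t: 25.7
eef_pos: [0.5359, 0.2983, 0.1311]
ee_rot: [3.139, -0.002, -1.562]
force: [-0.5, 0.0, 0.9]
width: 0.0348
```

```bash
python3 - <<'E'
from h import *
s=st()
im2=grab('side','s19')
crop(im2,260,200,150,130,5,'s19c')
E
```

```text
t 25.7 p [0.5359 0.2983 0.1311] rpy [ 3.1388e+00 -2.2000e-03 -1.5619e+00] F [-0.5  0.   0.9] w 0.0348 q [ 0.83  0.36 -0.28 -0.   -0.94 -0.82]
```

View pics/s19c.png

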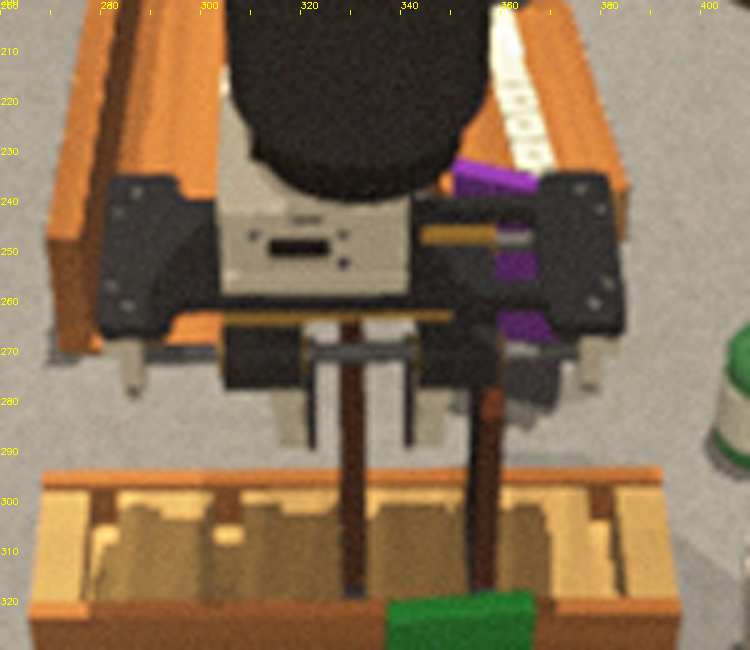

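>>> jog_arm([
  [[0,0,0,0,0,0,0],[0,0,0,0,0,0,0],[0,0,0,0,0,0,0],[0,0,0,0,0,0,0],[0,0,-0.02,0,0,0,0],[0,0,-0.05,0,0,0,0],[0,0,-0.09,0,0,0,0],[0,0,-0.125,0,0,0,0]],
], newtons=30)

```text
t: 26.55
eef_pos: [0.5368, 0.299, 0.26]
ee_rot: [3.141, -0.0, -1.561]
force: [1.7, 1.3, -1.0]
width: 0.0096
```

```bash
python3 - <<'E'
from h import *
s=st()
tgt(0,14,up=.1,h=.1251)
im2=grab('side','s20')
crop(im2,260,160,150,130,5,'s20c')
E
```

```text
t 26.55 p [0.5368 0.299  0.26  ] rpy [ 3.1414e+00 -4.0000e-04 -1.5614e+00] F [ 1.7  1.3 -1. ] w 0.0096 q [ 0.83  0.25 -0.11  0.   -1.21 -0.82]
target [ 0.6554 -0.032   0.2276] shift [ 0.3321 -0.1155  0.0325] turn [-13.99  -0.29   2.13]
```

View pics/s20c.png

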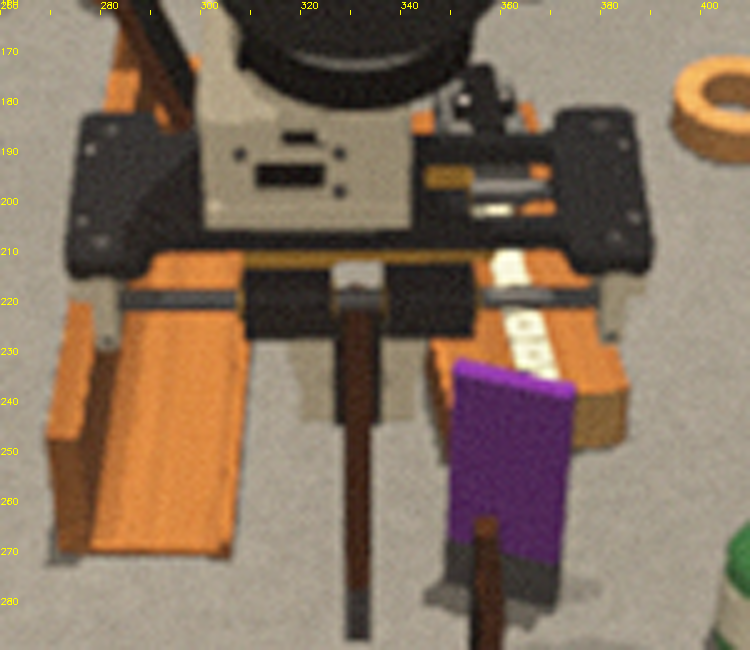

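>>> jog_arm([
  [[0.332,-0.1155,0.02,-14,0,2.1,0],[0.332,-0.1155,0.02,-14,0,2.1,0],[0.332,-0.1155,0.02,-14,0,2.1,0],[0.332,-0.1155,0.02,-14,0,2.1,0],[0.332,-0.1155,0.02,-14,0,2.1,0],[0.332,-0.1155,0.02,-14,0,2.1,0],[0.332,-0.1155,0.02,-14,0,2.1,0],[0.332,-0.1155,0.02,-14,0,2.1,0]],
])

```text
t: 27.4
eef_pos: [0.6589, -0.0362, 0.2449]
ee_rot: [2.903, -0.001, -1.602]
force: [-0.4, 1.2, -2.1]
width: 0.0097
```

```bash
python3 - <<'E'
from h import *
s=st()
tgt(0,14,up=.03,h=.1251)
E
```

```text
t 27.4 p [ 0.6589 -0.0362  0.2449] rpy [ 2.9032e+00 -1.4000e-03 -1.6022e+00] F [-0.4  1.2 -2.1] w 0.0097 q [ 0.21  0.48  0.19 -0.05 -1.51 -0.23]
target [ 0.6554 -0.032   0.1576] shift [-0.0042 -0.0171  0.0857] turn [-0.34 -0.03 -0.21]
```

>>> jog_arm([
  [[-0.004,-0.003,0.02,-0.3,0,0,0],[-0.004,-0.008,0.04,-0.3,0,0,0],[-0.004,-0.014,0.07,-0.3,0,0,0],[-0.004,-0.017,0.086,-0.3,0,0,0],[-0.004,-0.017,0.086,-0.3,0,0,0],[-0.004,-0.017,0.086,-0.3,0,0,0]],
])

```text
t: 28.0
eef_pos: [0.6555, -0.0321, 0.1577]
ee_rot: [2.898, -0.002, -1.602]
force: [-0.0, 0.1, -0.7]
width: 0.0097
```

```bash
python3 - <<'E'
from h import *
s=st()
tgt(0,14,up=.0,h=.1251)
im2=grab('side','s21')
crop(im2,230,110,130,120,6,'s21c')
E
```

```text
t 28.0 p [ 0.6555 -0.0321  0.1577] rpy [ 2.8980e+00 -1.8000e-03 -1.6018e+00] F [-0.   0.1 -0.7] w 0.0097 q [ 0.21  0.53  0.08 -0.06 -1.35 -0.23]
target [ 0.6554 -0.032   0.1276] shift [-0.0002 -0.0072  0.0292] turn [-0.05 -0.06 -0.19]
```

View pics/s21c.png

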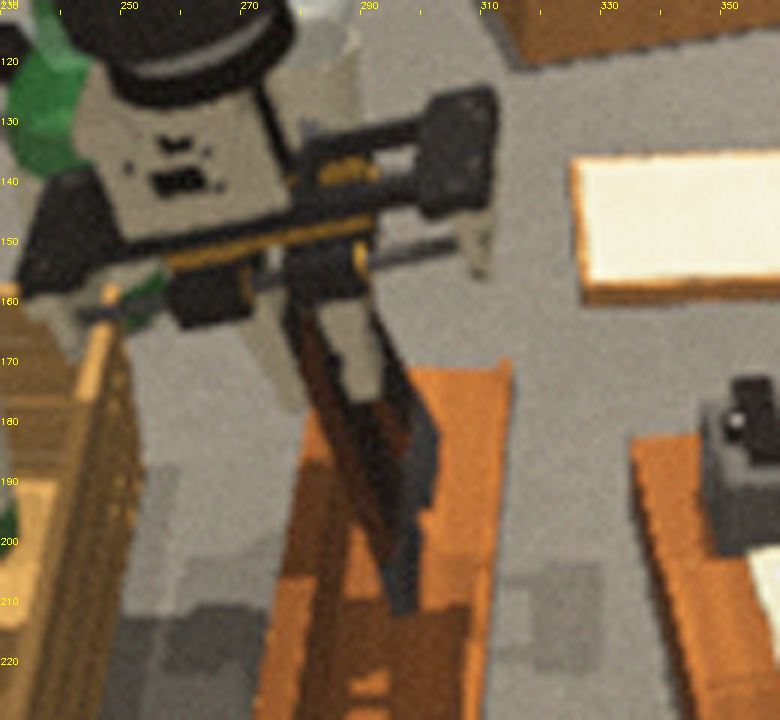

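>>> jog_arm([
  [[0,-0.002,0.01,0,0,0,0],[0,-0.004,0.018,0,0,0,0],[0,-0.006,0.024,0,0,0,0],[0,-0.0065,0.027,0,0,0,0],[0,-0.0065,0.027,0,0,0,0]],
])

```text
t: 28.55
eef_pos: [0.6557, -0.0322, 0.1306]
ee_rot: [2.899, -0.002, -1.602]
force: [-0.4, -0.4, -1.4]
width: 0.0099
```

>>> jog_arm([
  [[0,0,0.0015,0,0,0,0],[0,0,0.003,0,0,0,0],[0,0,0.003,0,0,0,0]],
])

```text
t: 28.85
eef_pos: [0.6559, -0.0322, 0.1302]
ee_rot: [2.902, -0.002, -1.601]
force: [-0.7, 0.9, 12.7]
width: 0.0099
```

>>> jog_arm([
  [[0,0,-0.0015,0,0,0,0],[0,0,-0.0015,0,0,0,0.03],[0,0,-0.0015,0,0,0,0.06],[0,0,-0.0015,0,0,0,0.06],[0,0,-0.0015,0,0,0,0.06],[0,0,-0.0015,0,0,0,0.06],[0,0,-0.0015,0,0,0,0.06],[0,0,-0.0015,0,0,0,0.06]],
])

```text
t: 29.65
eef_pos: [0.6562, -0.0322, 0.1316]
ee_rot: [2.902, -0.002, -1.601]
force: [1.1, -0.0, -1.0]
width: 0.0576
```

>>> jog_arm([
  [[0,0,-0.03,0,0,0,0.06],[0,0,-0.07,0,0,0,0.06],[0,0,-0.12,0,0,0,0.06],[0,0,-0.13,0,0,0,0.06]],
])

```text
t: 30.05
eef_pos: [0.69, -0.0334, 0.2643]
ee_rot: [2.911, -0.002, -1.6]
force: [0.6, 1.5, 0.1]
width: 0.06
```

```bash
python3 - <<'E'
from h import *
s=st()
to([.484,.298,.26],-np.pi/2+.01)
im2=grab('side','s22')
crop(im2,230,110,130,120,6,'s22c')
E
```

```text
t 30.05 p [ 0.69   -0.0334  0.2643] rpy [ 2.9110e+00 -2.4000e-03 -1.6003e+00] F [0.6 1.5 0.1] w 0.06 q [ 0.21  0.52  0.3  -0.05 -1.58 -0.23]
shift [-0.3252  0.2092  0.0528] turn [13.21  0.12 -2.27]
```

View pics/s22c.png

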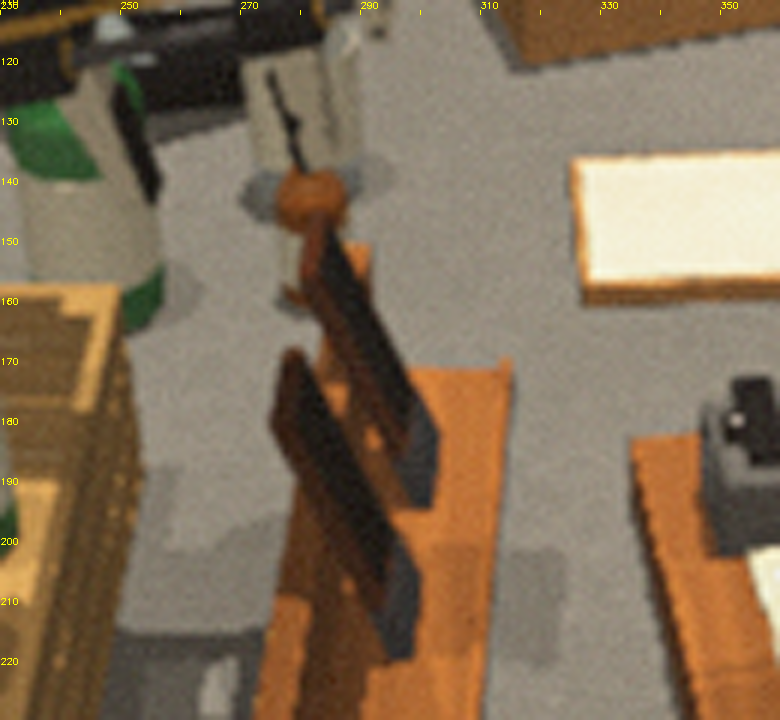

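Both lean on the fence. Third board.

>>> jog_arm([
  [[-0.325,0.209,0.05,13.2,0,-2.2,0.035],[-0.325,0.209,0.05,13.2,0,-2.2,0.035],[-0.325,0.209,0.05,13.2,0,-2.2,0.035],[-0.325,0.209,0.05,13.2,0,-2.2,0.035],[-0.325,0.209,0.05,13.2,0,-2.2,0.035],[-0.325,0.209,0.05,13.2,0,-2.2,0.035],[-0.325,0.209,0.05,13.2,0,-2.2,0.035],[-0.325,0.209,0.05,13.2,0,-2.2,0.035]],
])

```text
t: 30.9
eef_pos: [0.4825, 0.3, 0.2619]
ee_rot: [3.14, 0.003, -1.561]
force: [1.3, 0.4, 0.1]
width: 0.035
```

>>> jog_arm([
  [[0,0,0,0,0,0,0.035],[0,0,0,0,0,0,0.035]],
])

```text
t: 31.1
eef_pos: [0.4817, 0.3007, 0.2616]
ee_rot: [3.14, 0.003, -1.559]
force: [0.3, -0.1, -0.1]
width: 0.0351
```

```bash
python3 - <<'E'
from h import *
s=st()
to([.484,.298,.132],-np.pi/2+.01)
E
```

```text
t 31.1 p [0.4817 0.3007 0.2616] rpy [ 3.1401e+00  2.9000e-03 -1.5590e+00] F [ 0.3 -0.1 -0.1] w 0.0351 q [ 0.9   0.17 -0.21 -0.   -1.19 -0.89]
shift [ 0.0031 -0.0025  0.1296] turn [0.09 0.16 0.11]
```

>>> jog_arm([
  [[0.003,-0.0025,0.04,0,0,0,0.035],[0.003,-0.0025,0.08,0,0,0,0.035],[0.003,-0.0025,0.11,0,0,0,0.035],[0.003,-0.0025,0.13,0,0,0,0.035],[0.003,-0.0025,0.13,0,0,0,0.035],[0.003,-0.0025,0.13,0,0,0,0.035]],
])

```text
t: 31.7
eef_pos: [0.4847, 0.2973, 0.1319]
ee_rot: [3.14, 0.002, -1.56]
force: [-0.4, 0.4, -0.3]
width: 0.0349
```

```bash
python3 - <<'E'
from h import *
s=st()
im2=grab('side','s23')
crop(im2,280,200,150,130,5,'s23c')
E
```

```text
t 31.7 p [0.4847 0.2973 0.1319] rpy [ 3.14e+00  2.10e-03 -1.56e+00] F [-0.4  0.4 -0.3] w 0.0349 q [ 0.89  0.29 -0.38 -0.   -0.9  -0.88]
```

View pics/s23c.png

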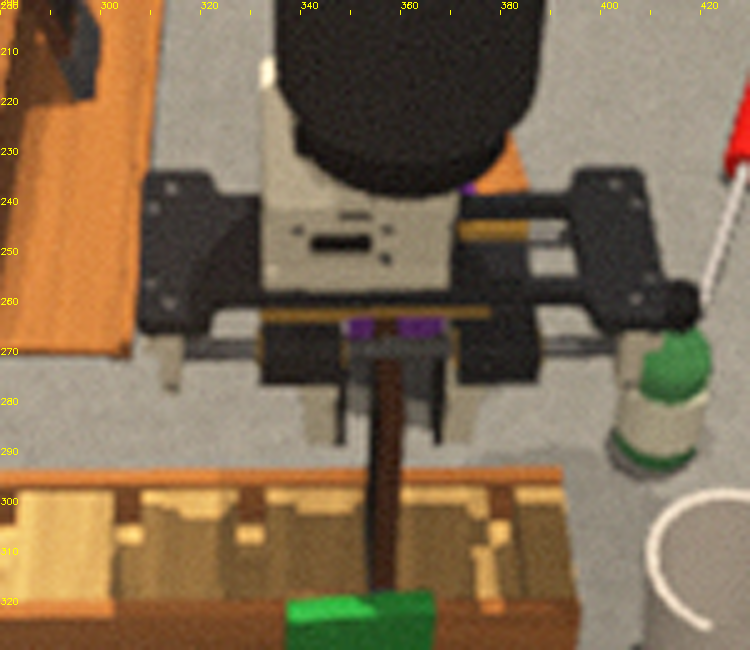

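>>> jog_arm([
  [[0,0,0,0,0,0,0],[0,0,0,0,0,0,0],[0,0,0,0,0,0,0],[0,0,0,0,0,0,0],[0,0,-0.02,0,0,0,0],[0,0,-0.05,0,0,0,0],[0,0,-0.09,0,0,0,0],[0,0,-0.135,0,0,0,0]],
], newtons=30)

```text
t: 32.55
eef_pos: [0.4843, 0.2969, 0.2681]
ee_rot: [3.139, 0.002, -1.56]
force: [0.3, 0.6, -1.5]
width: 0.0099
```

```bash
python3 - <<'E'
from h import *
s=st()
tgt(.11,14,up=.1,h=.1259)
im2=grab('side','s24')
crop(im2,280,160,150,130,5,'s24c')
E
```

```text
t 32.55 p [0.4843 0.2969 0.2681] rpy [ 3.1392e+00  1.8000e-03 -1.5597e+00] F [ 0.3  0.6 -1.5] w 0.0099 q [ 0.89  0.17 -0.2  -0.   -1.2  -0.88]
target [0.6587 0.078  0.2284] shift [ 0.2209 -0.1721  0.0389] turn [-13.86  -0.18   2.24]
```

View pics/s24c.png

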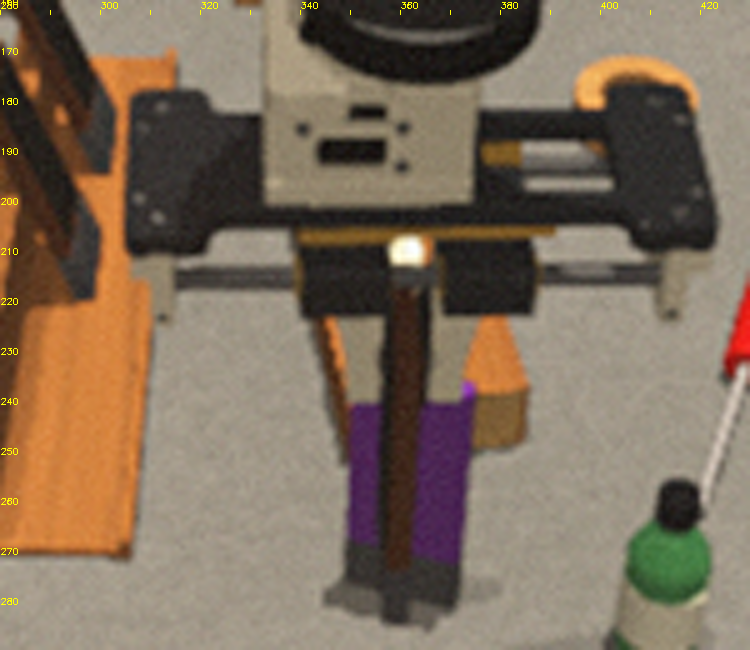

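>>> jog_arm([
  [[0.0,-0.05,0,0,0,2,0],[0.0,-0.1,0,-4,0,2,0],[0.22,-0.17,0.02,-14,0,2.2,0],[0.22,-0.17,0.02,-14,0,2.2,0],[0.22,-0.17,0.02,-14,0,2.2,0],[0.22,-0.17,0.02,-14,0,2.2,0],[0.22,-0.17,0.02,-14,0,2.2,0],[0.22,-0.17,0.02,-14,0,2.2,0]],
])

```text
t: 33.4
eef_pos: [0.661, 0.0765, 0.2552]
ee_rot: [2.903, 0.003, -1.601]
force: [0.2, -0.3, -0.6]
width: 0.0099
```

```bash
python3 - <<'E'
from h import *
s=st()
tgt(.11,14,up=.03,h=.1259)
E
```

```text
t 33.4 p [0.661  0.0765 0.2552] rpy [ 2.9029e+00  2.7000e-03 -1.6010e+00] F [ 0.2 -0.3 -0.6] w 0.0099 q [ 0.36  0.48  0.23 -0.09 -1.54 -0.37]
target [0.6587 0.078  0.1584] shift [-0.0011 -0.0206  0.0946] turn [-0.32  0.18 -0.09]
```

>>> jog_arm([
  [[-0.001,-0.003,0.02,-0.3,0,0,0],[-0.001,-0.01,0.045,-0.3,0,0,0],[-0.001,-0.016,0.075,-0.3,0,0,0],[-0.001,-0.0205,0.0945,-0.3,0,0,0],[-0.001,-0.0205,0.0945,-0.3,0,0,0],[-0.001,-0.0205,0.0945,-0.3,0,0,0]],
])

```text
t: 34.0
eef_pos: [0.6587, 0.0781, 0.1587]
ee_rot: [2.897, 0.002, -1.6]
force: [0.7, 0.9, -0.2]
width: 0.0099
```

>>> jog_arm([
  [[0,-0.002,0.01,0,0,0,0],[0,-0.004,0.018,0,0,0,0],[0,-0.006,0.024,0,0,0,0],[0,-0.0065,0.027,0,0,0,0],[0,-0.0065,0.027,0,0,0,0]],
])

```text
t: 34.5
eef_pos: [0.6582, 0.078, 0.1304]
ee_rot: [2.896, 0.002, -1.6]
force: [0.1, 0.3, -0.9]
width: 0.0099
```

>>> jog_arm([
  [[0,0,0.001,0,0,0,0],[0,0,0.0015,0,0,0,0],[0,0,0.0015,0,0,0,0]],
])

```text
t: 34.8
eef_pos: [0.6582, 0.078, 0.1296]
ee_rot: [2.898, 0.002, -1.6]
force: [1.2, -0.4, 2.0]
width: 0.0101
```

```bash
python3 - <<'E'
from h import *
s=st()
im2=grab('side','s25')
crop(im2,230,110,130,140,5,'s25c')
E
```

```text
t 34.8 p [0.6582 0.078  0.1296] rpy [ 2.8976e+00  1.9000e-03 -1.6003e+00] F [ 1.2 -0.4  2. ] w 0.0101 q [ 0.36  0.56  0.08 -0.1  -1.31 -0.35]
```

View pics/s25c.png

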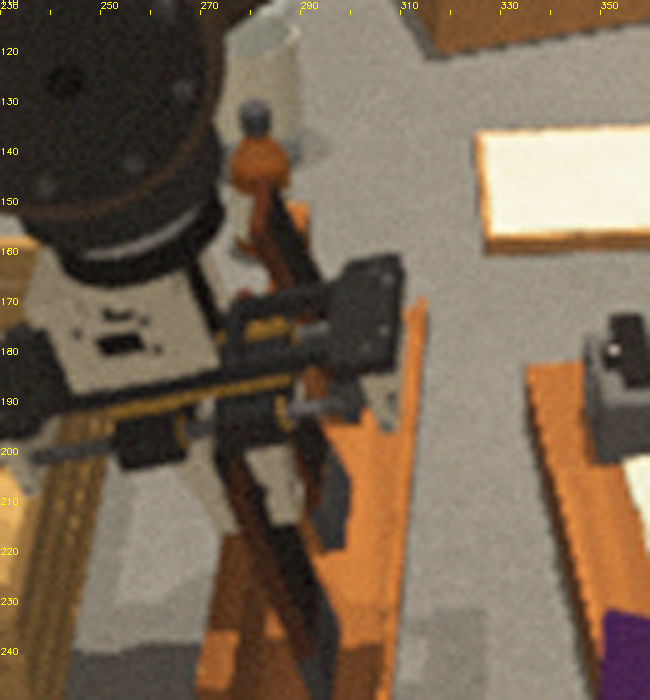

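>>> jog_arm([
  [[0,0,0,0,0,0,0.03],[0,0,0,0,0,0,0.06],[0,0,0,0,0,0,0.06],[0,0,0,0,0,0,0.06],[0,0,0,0,0,0,0.06],[0,0,0,0,0,0,0.06],[0,0,0,0,0,0,0.06],[0,0,0,0,0,0,0.06]],
])

```text
t: 35.65
eef_pos: [0.6583, 0.078, 0.1296]
ee_rot: [2.898, 0.002, -1.6]
force: [0.1, -0.2, -1.2]
width: 0.0596
```

>>> jog_arm([
  [[0,0,-0.03,0,0,0,0.06],[0,0,-0.07,0,0,0,0.06],[0,0,-0.12,0,0,0,0.06],[0,0,-0.16,0,0,0,0.06],[0,0,-0.18,0,0,0,0.06]],
])

```text
t: 36.15
eef_pos: [0.7032, 0.0761, 0.3088]
ee_rot: [2.903, 0.003, -1.6]
force: [0.1, -0.4, 0.5]
width: 0.0601
```

```bash
python3 - <<'E'
from h import *
s=st()
to([.45,.35,.30],-np.pi/2+.01)
E
```

```text
t 36.15 p [0.7032 0.0761 0.3088] rpy [ 2.9032e+00  2.8000e-03 -1.6004e+00] F [ 0.1 -0.4  0.5] w 0.0601 q [ 0.34  0.54  0.44 -0.09 -1.7  -0.37]
shift [-0.2662  0.2515  0.071 ] turn [13.65  0.43 -2.24]
```

>>> jog_arm([
  [[-0.26,0.25,0.06,13.6,0,-2,0.06],[-0.26,0.25,0.06,13.6,0,-2,0.06],[-0.26,0.25,0.06,13.6,0,-2,0.06],[-0.26,0.25,0.06,13.6,0,-2,0.06],[-0.26,0.25,0.06,13.6,0,-2,0.06],[-0.26,0.25,0.06,13.6,0,-2,0.06],[-0.26,0.25,0.06,13.6,0,-2,0.06],[-0.26,0.25,0.06,13.6,0,-2,0.06]],
])

```text
t: 36.95
eef_pos: [0.4512, 0.3461, 0.3109]
ee_rot: [3.141, 0.008, -1.563]
force: [0.9, 0.7, 1.4]
width: 0.0594
```

>>> jog_arm([
  [[0,0,0,0,0,0,0.06],[0,0,0,0,0,0,0.06],[0,0,0,0,0,0,0.06],[0,0,0,0,0,0,0.06]],
])

```text
t: 37.35
eef_pos: [0.452, 0.3452, 0.3108]
ee_rot: [3.141, 0.008, -1.564]
force: [0.1, -0.2, 0.3]
width: 0.0598
```

```bash
python3 - <<'E'
from h import *
s=st()
im2=grab('side','s26');im=grab('top','t26')
crop(im2,260,130,140,130,5,'s26c')
crop(im,260,160,140,105,5,'t26c')
E
```

```text
t 37.35 p [0.452  0.3452 0.3108] rpy [ 3.1411  0.008  -1.5645] F [ 0.1 -0.2  0.3] w 0.0598 q [ 0.99  0.15 -0.13 -0.01 -1.29 -0.99]
```

View pics/s26.png

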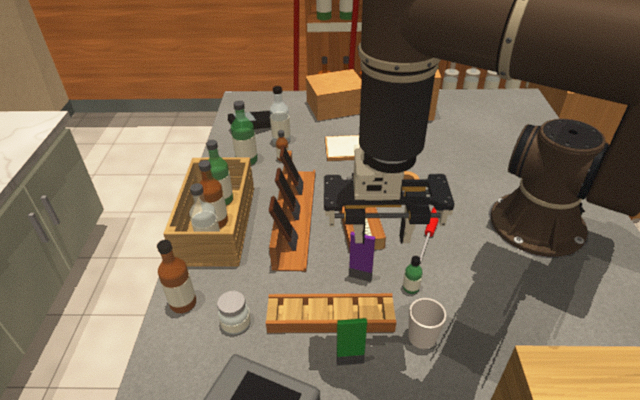

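View pics/s26c.png

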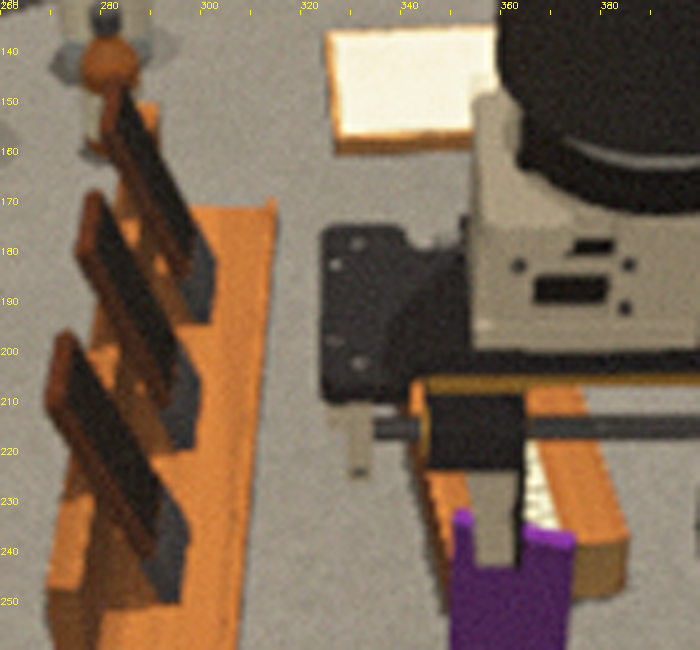

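View pics/t26c.png

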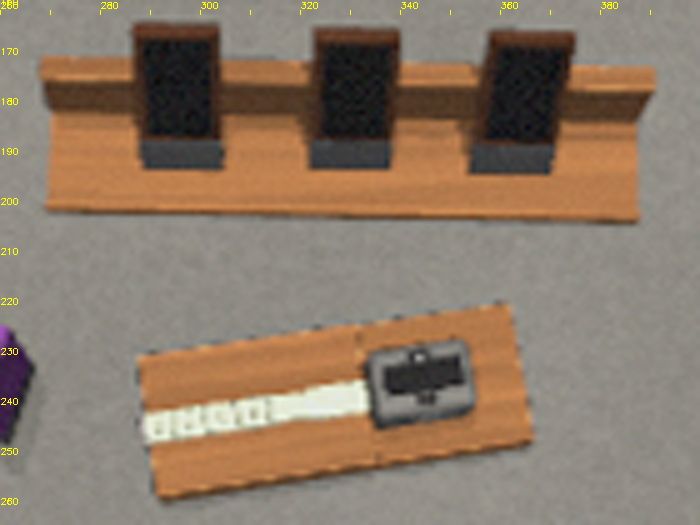

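```bash
python3 - <<'E'
from h import *
th=.1396
e=np.array([.4466,.0951]); ey=np.array([-np.sin(th),np.cos(th)]);ex=np.array([ey[1],-ey[0]])
for u,v,z in ((334.3,237.5,.080),(354.0,234.5,.080),(351.6,233.7,.092),(336.7,236,.086),(288.8,246,.041),(333,240,.041)):
    p=ray('top',u,v,z)[:2]-e; print(u,v,(p@ey).round(4),(p@ex).round(4))
im=grab('top'); crop(im,325,220,40,30,18,'t27c'); crop(im,280,225,35,40,16,'t27d')
E
```

```text
334.3 237.5 -0.1393 -0.0043
354.0 234.5 -0.2002 -0.0042
351.6 233.7 -0.1921 -0.0025
336.7 236 -0.1468 -0.0018
288.8 246 0.0031 -0.0037
333 240 -0.1366 -0.0058
```

View pics/t27c.png

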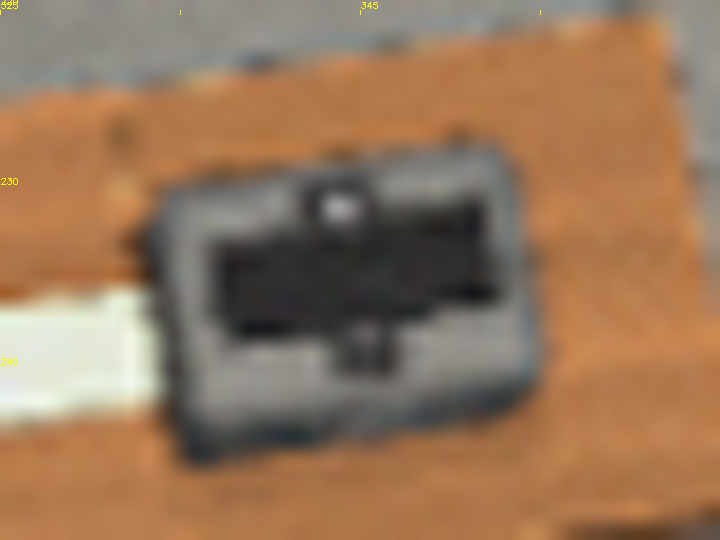

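View pics/t27d.png

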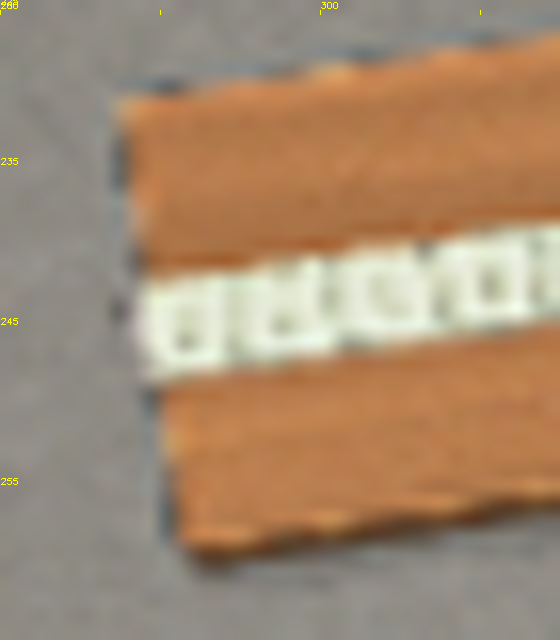

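```bash
python3 - <<'E'
from h import *
print(arm.job_done()); st()
E
```

```text
the job is handed in; nothing more can be done
None
the job is handed in; nothing more can be done
```

The job is handed in after about 37 s of robot time. The tape is hooked and locked on the riser, and all three boards stand on the display ledge. `job_done()` reports no verdict, so the checks below are mine.

**Tape:** I unlocked it on the pad and lifted it by the case. I hooked it over the riser's outer end; the spring pull, about 3 N, showed it had caught. I drew it back and lowered it onto the lower step until its front met the upper level, then let go and pressed the lock to its stop.
- **Hook:** the outside of the lip reads 3 mm beyond the riser end. That is the lip's own thickness, so its inner face is at the end.
- **Case:** its front reads 139 mm from the riser end, and I took the step to be 140 mm away. My own fit of the riser pictures gave 137 mm, slightly under the stated minimum of 140 mm. At either length the gap is within the limits, and I felt the contact when seating it.
- **Lock:** I pressed it to its stop with about 19 N. Afterwards the rocker looked as it did when locked at the start.

**Boards:** there were three in the rack, and the rack is now empty. They stand about 110 mm apart, feet between lip and fence, leaning back on the fence. They should lean at about 19°; I worked that out from where I set them down and did not measure it.

**Everything else:** the last pictures show every bottle and jar standing and the green and purple look-alikes untouched. The arm was clear of everything. I saw no sign that the tape was knocked during the run.

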